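# Lever the corner press up onto its sprung prop

## Robot

A 6-joint arm with a two-finger parallel gripper is mounted at the origin on the work surface. World frame = base frame: x ahead of the robot, y to its left, z up, the work surface at z = 0. Lengths are in m, angles in rad, forces in N, time in s.
With the tool pointing down it reaches from about 0.375 to 0.9 m from the base axis. Payload 3.1 kg.
Tool frame: the origin (TCP) lies midway between the tips of the shut fingers; the grasp point (between the pads) lies 19 mm behind it; y points along the fingers, x is the direction in which the jaws open and shut, and the axes are right-handed (so a half turn about y gives the same grasp; the last joint's range is limited). The gripper opens to 87 mm and grips with 3 to 60 N. Pads are 19 mm wide; open, the fingers measure 117 mm over their backs; the gripper's body (75 mm by 190 mm) begins 51 mm behind the grasp point.
Start: joints at [1.067, 0.527, 1.433, -0, 1.181, -0.178], TCP at [0.2, 0.592, 0.223] pointing down, gripper open.
Joint ranges: [-3.08, 3.08], [-0.75, 2.2], [0.22, 2.44], [-1.43, 4.57], [0, 2.65], [-2.85, 2.85]. Speed limits (rad/s): [2.79, 2.79, 3.14, 3.14, 3.14, 3.14].

## Interface

Orientations are given as a unit quaternion [x, y, z, w].
In Python, from rig import * gives the robot as it stands.
- The arm moves only by the tool jog_arm, never from a script. Its argument "series" is a list of rows, each a list of 7 numbers: the shift along the tool's x, y, z in mm, then the turn, a rotation vector about the tool's x, y, z in rad, then the gripper's target within -1 to 1 (shut at 1, half-way at 0, fully open at -1). A call has 1 to 20 rows; each row is the pose to reach, as a shift and turn from the pose commanded when the call began, along the tool's axes at that moment; what a row does not reach only later rows make up. A row lasts 1/8 s, in which the tool goes at most 62.5 mm and 10.7 degrees, less where a joint would pass 70% of its speed; a pose out of reach is approached as far as the arm can. A call with a gripper value outside its range is refused whole. The fingers move at their own pace and stop on an object; "grip_force" is the grip in N (left out, the last holds). Time passes only in rows, so rows that repeat a pose let the fingers close. It gives the time, the measured TCP pose, the force and the opening at its end, in the units of the state.
- get_obs(): the state, without advancing time (a new reading comes with each control period).
- camera(name): name is "side" or "top"; returns a dict with "img" (384x512x3 uint8, red, green, blue), "depth" (384x512 float32, m along the optical axis (not along the pixel's ray), 0 where there is no reading), "camera_matrix" (3x3 intrinsics, pixels), "rvec" (rotation vector, rad) and "tvec" (3), from world to camera coordinates, as OpenCV has them. Camera axes: x right, y down, z forward; pixel columns grow to the right and rows downward; lengths in m; the calibration is good to about 2 mm. A picture is of the moment at which its call begins.
- hand_in(): hands the job in, once; it reports no verdict.
The state is a dict: "time": time; "q": joint angles; "joint_velocities": joint speeds; "joint_torque": joint torques, N m; "position": TCP position; "tool_rot": TCP orientation; "ft_force": force on the tool from outside, world axes, zero at the start; "moment": the same for the moment, N m; "grip_width": finger opening in m.
Only numpy, scipy, OpenCV 4.12 (cv2) and the standard library are available. Lean on these libraries where they do the work, as an engineer would, in place of code of your own. Each camera call takes 0.05 s, during which the arm holds its last target.

## Task

The heavy green corner press has to stand tipped up on its yellow sprung prop. Take the pry bar, lay it over the fulcrum block, push its tip under the front edge of the press until it is fully home against the rib underneath, and lever the edge up only just far enough for both yellow legs to spring fully in under it; then let the press down gently onto them, draw the bar out and leave it lying flat on the bench clear of the press. Do not shove, jerk or drop the press, touch only the bar, and leave the jar, tin and brush alone.

Things in the scene. Friction and masses are not known exactly. Their poses are not given: they have to be found in the camera images.
- press: Corner press, about 6 kg (+-20%), loose: green plate 200 (x) x 220 (y) x 16 mm on four 28 mm feet, dark frame corner clamped on top, 75 mm high in all. Origin on the bench under its centre, z up, x from front edge (x = -100 mm) to rear. Under it a 16 mm deep cross rib faces the front at x = -72 mm. The bar goes under the edge at y = 0, between the prop's legs. Levered, it pivots on its rear feet.
- press_edge (a point): Middle of the lower front edge of the press's plate, 28 mm above the bench while the press stands on its feet, about 43 mm when it stands on the prop.
- press_heel (a point): Point on the bench under the rear edge of the rear feet, the line about which the press tips.
- fulcrum: Fulcrum block screwed to the bench before the press, 60 x 80 x 18 mm wood with a round black rubber-mounted nose (radius 11 mm, 60 mm long across the bar). Origin on the bench under its centre; x points roughly to the press. The springy nose sinks about 5 to 8 mm while the press is levered, depending on the load.
- fulcrum_top (a point): Top of the fulcrum's nose while unloaded, 36 mm above the bench and 64 to 78 mm in front of the press's front edge.
- bar: Pry bar, 320 mm long, 0.45 kg, flat underside: steel blade 22 mm wide, 8 mm thick from x = -30 to +160 mm; red handle 26 mm wide, 16 mm thick from x = -160 to -30 mm. Origin on its underside at mid-length, x towards the tip, z up; centre of mass at x = -17 mm. It starts flat on the bench.
- bar_tip (a point): Middle of the bar's tip end face, 160 mm ahead of the bar's origin, 4 mm above its underside.
- bar_handle (a point): Point on top of the handle, 145 mm behind the bar's origin, 15 mm from the handle's end: the place to press down. Once the bar is home over the fulcrum, it stays there by itself, handle raised, held by the press's edge.
- prop_bracket: Small steel bracket on the bench under the press's front edge with the sprung prop: two yellow legs 16 mm wide, 100 mm apart, on one hinge rod along y, 8 mm above the bench, 12 mm behind the press's edge. Origin on the bench under the middle of the rod.
- prop (a joint): Angle of the sprung prop: about 0.05 while its legs lean out against the front edge of the press; the spring swings them in under the plate when the edge is about 43 to 44 mm above the bench; about 0.82 (stop at 0.83) when they stand upright under it.
- jar: Closed dark jar, 68 mm in diameter, 95 mm high, a bystander. Origin at the centre of its underside.
- tin: Closed tin, 60 mm in diameter, 50 mm high, a bystander. Origin at the centre of its underside.
- brush: Brush lying on the bench, a bystander. Origin at its underside.
There are look-alikes about, which are no part of the job. Leave any blue or red look-alike of the prop_bracket alone.

How it is judged:
On the way, in this order (a step that is already met when the one before it is completed fails the run):
1. the bar lies over the fulcrum with its tip fully home against the rib under the press (within 4 mm) (x of bar_tip in the frame of press between -0.076 and -0.06 m and z of bar_tip in the frame of press below 0.028 m and y of bar_tip in the frame of press between -0.04 and 0.04 m and contact force between bar and fulcrum above 0.5 N), for 0.2 s.
2. the press is held up on the bar over the fulcrum and the prop has swung in under it (value of joint prop above 0.7 rad and contact force between bar and press above 6 N and contact force between bar and fulcrum above 6 N), for 0.1 s.
At the end, for the whole second after the job is handed in: The press rests, still, on the prop, which stands fully in (joint above 0.7 rad, edge above 38 mm), and the bar lies still and flat on the bench (tilt under 0.06 rad), not touching the press, its tip at least 10 mm out from under the plate (value of joint prop above 0.7 rad and contact force between press and prop_bracket above 8 N and height (world z) of press_edge above 0.038 m and linear speed of press below 0.01 m/s and linear speed of bar below 0.02 m/s and height (world z) of bar below 0.006 m and angle between bar's own z axis and vertical below 0.06 rad and contact force between bar and press below 0.1 N and (x of bar_tip in the frame of press below -0.11 m or y of bar_tip in the frame of press below -0.12 m or y of bar_tip in the frame of press above 0.12 m)).
It fails at once if the press is shoved along the bench by more than 8 mm (distance of press_heel from where it was at the start of the episode above 0.008 m).
It fails at once if the press is jerked or dropped (faster than 0.08 m/s), or levered up much farther than the prop needs (front edge above 50 mm) (linear speed of press above 0.08 m/s or height (world z) of press_edge above 0.05 m).
It fails at once if the bar is forced against the press with more than 90 N (contact force between bar and press above 90 N).
It fails at once if the robot touches the press, the prop or the fulcrum (contact force between any of the fingers, the arm and press above 2 N or contact force between any of the fingers, the arm and prop_bracket above 2 N or contact force between any of the fingers, the arm and fulcrum above 4 N).
It fails at once if the jar, tin or brush is moved by more than 15 mm (distance of any of jar, tin, brush from where it was at the start of the episode above 0.015 m).
It also fails if it takes over 70 s, if anything falls off the work surface, if the arm or the gripper's body presses on something with over 40 N, if the wrist force passes 120 N, or if a joint passes its speed limit or range.

## Working session

There is one attempt and no reset: what is moved stays moved. The work goes in short steps, Python scripts to look and compute and a tool call to move; the robot and the scene stay as the last step left them, time stands still between calls to the robot, and variables do not carry over. Pictures are saved under pics/ and viewed, and the job is handed in when it is done.

Besides the shell and the picture viewer there is one more tool, called in YAML: its name, and indented under it one key for each argument. jog_arm: Moves the arm, as the interface text tells. Its arguments: {"type":"object","properties":{"series":{"type":"array","items":{"type":"array","items":{"type":"number"}}},"grip_force":{"type":"number"}},"required":["series"]}

```bash
ls; mkdir -p pics; cat > h.py <<'E'
from rig import *
import numpy as np, cv2
from scipy.spatial.transform import Rotation as R
def cam(n):
    c=camera(n); c['R']=cv2.Rodrigues(np.array(c['rvec'],float))[0]; c['t']=np.array(c['tvec'],float).ravel(); c['K']=np.array(c['camera_matrix']); return c
def ray(c,u,v):
    d=c['R'].T@np.linalg.solve(c['K'],[u,v,1.]); o=-c['R'].T@c['t']; return o,d
def onplane(c,u,v,z):
    o,d=ray(c,u,v); return o+d*(z-o[2])/d[2]
def proj(c,p):
    q=c['R']@np.array(p)+c['t']; q=c['K']@q; return q[:2]/q[2]
def cloud(c):
    v,u=np.mgrid[0:384,0:512]; d=c['depth']; K=c['K']
    P=np.stack([(u-K[0,2])/K[0,0]*d,(v-K[1,2])/K[1,1]*d,d],-1)
    return (P-c['t'])@c['R']
def save(n,img,crop=None,s=1):
    if crop: x0,y0,x1,y1=crop; img=img[y0:y1,x0:x1]
    img=cv2.resize(img,None,fx=s,fy=s,interpolation=cv2.INTER_CUBIC)
    cv2.imwrite('pics/'+n+'.png',img[:,:,::-1])
E
python3 - <<'E'
from h import *
print(get_obs())
for n in('side','top'):
    c=cam(n); save(n+'0',c['img'],s=1.5); print(n,c['K'],-c['R'].T@c['t'],c['R'])
E
```

```text
pics
{'time': 0.0, 'q': array([ 1.06650253e+00,  5.28482420e-01,  1.43392836e+00,  8.66796122e-06,
        1.18138091e+00, -1.78488801e-01]), 'joint_velocities': array([ 0.00037868,  0.00028089, -0.00030246, -0.00075935, -0.00012667,
        0.00212874]), 'joint_torque': array([ 4.80069248e-04, -4.40052903e+01, -1.76587987e+01,  6.33714627e-02,
        5.82170917e-02, -1.47554606e-04]), 'position': array([0.19964252, 0.59147144, 0.22155336]), 'tool_rot': array([ 0.57480358,  0.41158437, -0.41299099, -0.57414075]), 'ft_force': array([-0.37948447,  0.93996538, -0.06493802]), 'moment': array([ 0.01556592,  0.04759713, -0.03701836]), 'grip_width': 0.08683103710538634}
side [[382.69679425   0.         251.05126826]
 [  0.         382.69679425 191.03200562]
 [  0.           0.           1.        ]] [-0.00067302 -0.66180506  0.6663604 ] [[ 0.73342874 -0.67973435  0.00659455]
 [-0.40662848 -0.44648217 -0.79706145]
 [ 0.5447344   0.58190624 -0.6038622 ]]
top [[395.69287479   0.         254.76885871]
 [  0.         395.69287479 192.82743576]
 [  0.           0.           1.        ]] [ 0.30582724 -0.07197296  1.15752028] [[-3.87659345e-02 -9.99247997e-01  8.02358176e-04]
 [-9.77733280e-01  3.77655170e-02 -2.06425289e-01]
 [ 2.06239755e-01 -8.78676151e-03 -9.78462036e-01]]
```

View pics/side0.png

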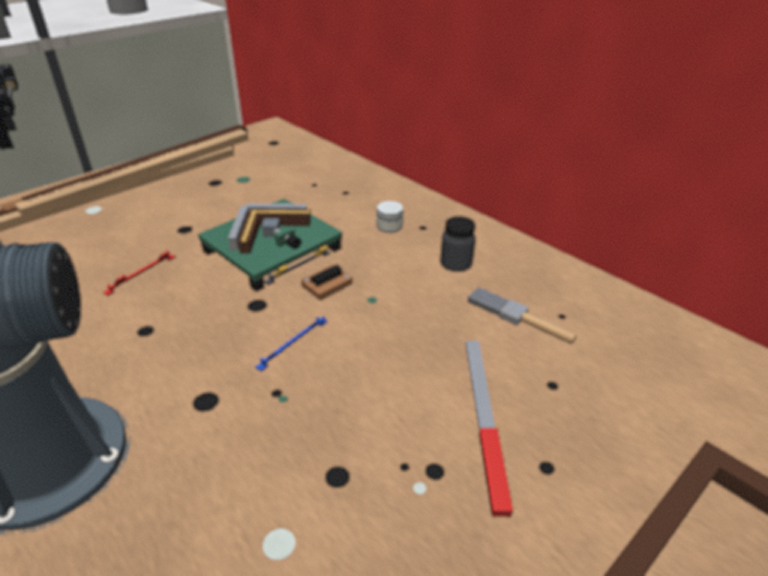

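View pics/top0.png

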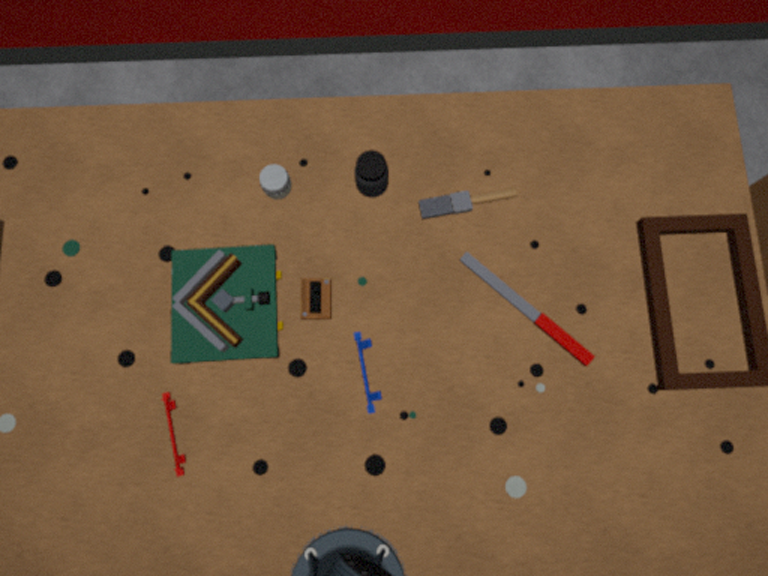

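The top view shows the bar (handle at 592,360, tip at 465,255) and the press at (225,303). The fulcrum is at (316,298), and the yellow legs are at (279,275) and (279,325). The red look-alike at (175,435) and the blue one at (367,372) stand free and are not the prop. The real one is yellow and sits at the press edge.

```bash
python3 - <<'E'
from h import *
c=cam('top'); img=c['img']; P=cloud(c); hsv=cv2.cvtColor(img,cv2.COLOR_RGB2HSV)
save('topz',img,(100,140,300,260),4)
# crop in original px
s=cam('side'); save('sidez',s['img'],(120,110,270,220),5)
def rect(m,z,name,c=c):
    m=m.astype(np.uint8); n,l,st,ce=cv2.connectedComponentsWithStats(m)
    for i in range(1,n):
        if st[i,4]<40: continue
        v,u=np.where(l==i); w=np.array([onplane(c,a,b,z)[:2] for a,b in zip(u,v)])
        r=cv2.minAreaRect((w*1000).astype(np.float32)); print(name,st[i],'ctr px',ce[i].round(1),'rect mm',np.round(r[0],1),np.round(r[1],1),round(r[2],1)); print(cv2.boxPoints(r).round(0).tolist())
H,S,V=[hsv[...,i].astype(int) for i in range(3)]
rect(((H<6)|(H>174))&(S>180)&(V>120)&(np.arange(384)[:,None]>60),0.016,'red')
rect((H>70)&(H<95)&(S>90)&(V>30),0.044,'green')
rect((S<40)&(V>80)&(P[...,2]<0.03)&(np.arange(384)[:,None]>120)&(np.arange(512)[None]>290),0.008,'blade')
rect((H>100)&(H<130)&(S>150),0.01,'blue')
rect((H>22)&(H<34)&(S>150),0.03,'yellow')
for u,v in [(150,200),(210,199),(211,185),(380,230),(330,190),(247,115),(182,118)]: print((u,v),P[v,u].round(4),hsv[v,u])
E
```

```text
red [357 209  39  35 366] ctr px [376.2 225.9] rect mm [ 435.5 -429.5] [127.5  24.1] 46.2
[[383.0, -467.0], [400.0, -484.0], [488.0, -392.0], [471.0, -375.0]]
red [108 262  16  55 188] ctr px [115.2 289.3] rect mm [287.4 317.6] [154.4  20.4] 12.5
[[210.0, 311.0], [214.0, 291.0], [365.0, 324.0], [361.0, 344.0]]
green [ 43 161  10   9  74] ctr px [ 47.2 164.9] rect mm [646.8 519.5] [26.9 24.2] 87.8
[[634.0, 507.0], [658.0, 506.0], [659.0, 533.0], [635.0, 533.0]]
green [ 115  164   70   78 2812] ctr px [157.5 208.3] rect mm [526.5 220.3] [216.7 196.2] 1.3
[[416.0, 316.0], [420.0, 120.0], [637.0, 125.0], [633.0, 321.0]]
green [114 166  31  31 466] ctr px [124.6 176.5] rect mm [590.3 281.2] [86.6 87.3] 0.4
[[547.0, 325.0], [547.0, 237.0], [634.0, 238.0], [633.0, 325.0]]
blade [291 127  24  16 279] ctr px [302.3 134.8] rect mm [ 722.5 -232.8] [42.  74.8] 12.4
[[694.0, -201.0], [710.0, -274.0], [751.0, -265.0], [735.0, -192.0]]
blade [307 168  53  46 465] ctr px [333.  190.7] rect mm [ 546.6 -313.8] [189.   22.5] 46.4
[[473.0, -374.0], [490.0, -390.0], [620.0, -253.0], [604.0, -238.0]]
blade [337 317  14  15 156] ctr px [343.4 324.2] rect mm [ 166.2 -313.2] [35.9 35.3] 42.7
[[141.0, -312.0], [165.0, -338.0], [191.0, -314.0], [167.0, -288.0]]
blue [237 222  17  53 165] ctr px [244.  247.9] rect mm [389.1 -49.4] [152.1  27.4] 8.1
[[312.0, -47.0], [316.0, -74.0], [466.0, -52.0], [462.0, -25.0]]
(150, 200) [0.5261 0.2122 0.0691] [101  45  97]
(210, 199) [0.5285 0.0475 0.0387] [34 94 19]
(211, 185) [0.5742 0.0459 0.0199] [ 14 133 127]
(380, 230) [ 0.4226 -0.4397  0.0163] [  2 239 158]
(330, 190) [ 0.548  -0.3061  0.0084] [113  20 115]
(247, 115) [ 0.7589 -0.0681  0.0933] [20 29 26]
(182, 118) [0.7744 0.1255 0.0521] [ 96   9 147]
```

View pics/topz.png

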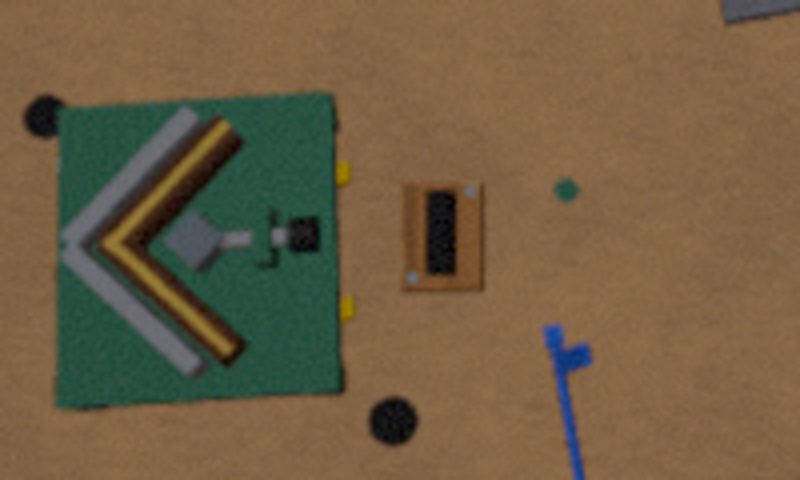

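View pics/sidez.png

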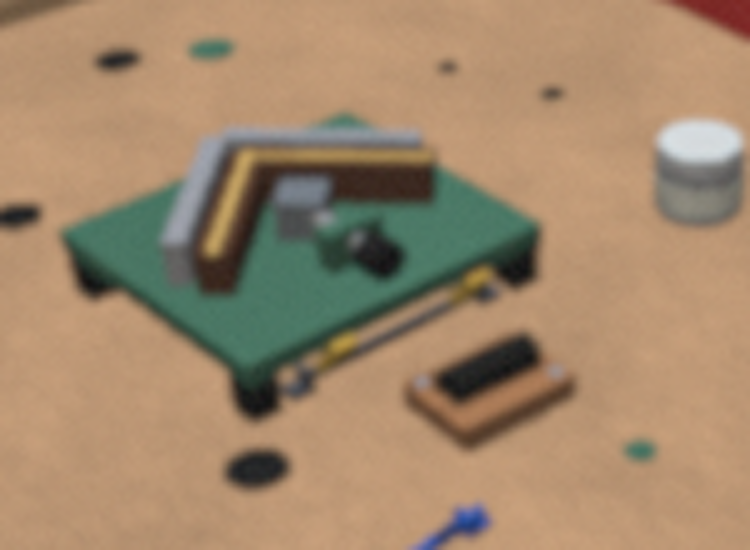

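```bash
python3 - <<'E'
from h import *
c=cam('top'); print('nose',onplane(c,210.2,198.2,0.036),'block',[onplane(c,100+u/4,140+v/4,0.018).round(4) for u,v in((403,183),(483,183),(482,290),(402,291))])
print('front edge',[onplane(c,100+u/4,140+v/4,0.044).round(4) for u,v in((331,94),(342,391))],'rear',[onplane(c,100+u/4,140+v/4,0.044).round(4) for u,v in((58,108),(57,406))])
print('legs',[onplane(c,100+u/4,140+v/4,0.03).round(4) for u,v in((344,173),(348,308))])
s=cam('side'); print('side nose',onplane(s,120+488/5,110+366/5,0.036),'edge lower?',onplane(s,120+250/5,110+378/5,0.028),onplane(s,120+538/5,110+240/5,0.028))
o=get_obs(); M=R.from_quat(o['tool_rot']).as_matrix(); print('tool',M.round(4),o['position'])
E
```

```text
nose [0.5313425  0.04719691 0.036     ] block [array([0.5735, 0.0764, 0.018 ]), array([0.5712, 0.0174, 0.018 ]), array([0.4914, 0.0198, 0.018 ]), array([0.4929, 0.078 , 0.018 ])]
front edge [array([0.6361, 0.1249, 0.044 ]), array([0.4192, 0.1174, 0.044 ])] rear [array([0.6332, 0.3237, 0.044 ]), array([0.4164, 0.3169, 0.044 ])]
legs [array([0.5799, 0.1179, 0.03  ]), array([0.48  , 0.1153, 0.03  ])]
side nose [0.52338639 0.03536371 0.036     ] edge lower? [0.4240513  0.12515336 0.028     ] [0.63699515 0.12751554 0.028     ]
tool [[ 3.201e-01 -3.000e-04 -9.474e-01]
 [ 9.474e-01 -6.000e-04  3.201e-01]
 [-7.000e-04 -1.000e+00  1.000e-04]] [0.19990543 0.59192464 0.2221904 ]
```

```bash
cat >> h.py <<'E'
def rel(p,Rt,o=None,base=None):
    """row (mm, rad) in tool axes from present pose to p, Rt"""
    o=o or get_obs()
    p0,R0=base if base else (np.array(o['position']),R.from_quat(o['tool_rot']))
    d=R0.inv().apply(np.array(p)-p0)*1000; r=(R0.inv()*Rt).as_rotvec()
    return np.r_[d.round(1),r.round(3)].tolist()
def tool(bardir_deg,tilt):
    """tool orientation: z along bar (yaw deg), y down, tip lowered by tilt"""
    a=np.radians(bardir_deg); z=np.array([np.cos(a),np.sin(a),0]); y=np.array([0,0,-1.]); x=np.cross(y,z)
    return R.from_matrix(np.c_[x,y,z])*R.from_rotvec([-tilt,0,0])
E
python3 - <<'E'
from h import *
o=get_obs()
print(rel([.5,.15,.222],tool(46.2+57,0),o)); print(rel([.467,-.397,.10],tool(46.2,0),o)); print(rel([.467,-.397,.004],tool(46.2,0),o))
E
```

```text
[-322.6, 0.4, -425.8, 0.0, 1.015, -0.001]
[-851.3, 122.7, -569.6, 0.001, 2.009, -0.001]
[-851.3, 218.7, -569.6, 0.001, 2.009, -0.001]
```

jog_arm:
  series:
    - [-323,0,-426,0,1.015,0,0]
    - [-323,0,-426,0,1.015,0,0]
    - [-323,0,-426,0,1.015,0,0]
    - [-323,0,-426,0,1.015,0,0]
    - [-323,0,-426,0,1.015,0,0]
    - [-323,0,-426,0,1.015,0,0]
    - [-323,0,-426,0,1.015,0,0]
    - [-323,0,-426,0,1.015,0,0]
    - [-323,0,-426,0,1.015,0,0]
    - [-851,123,-570,0,2.009,0,0]
    - [-851,123,-570,0,2.009,0,0]
    - [-851,123,-570,0,2.009,0,0]
    - [-851,123,-570,0,2.009,0,0]
    - [-851,123,-570,0,2.009,0,0]
    - [-851,123,-570,0,2.009,0,0]
    - [-851,123,-570,0,2.009,0,0]
    - [-851,123,-570,0,2.009,0,0]
    - [-851,123,-570,0,2.009,0,0]
    - [-851,123,-570,0,2.009,0,0]
    - [-851,123,-570,0,2.009,0,0]

```text
time: 2.8
position: [0.4671, -0.396, 0.0991]
tool_rot: [-0.656, 0.264, -0.263, 0.656]
ft_force: [-0.1, 0.0, 0.6]
grip_width: 0.0434
```

```bash
python3 - <<'E'
from h import *
o=get_obs();print(o['time'],o['position'],o['grip_width'],R.from_quat(o['tool_rot']).as_matrix().round(3).tolist(),o['ft_force'])
print(rel([.467,-.397,.004],tool(46.2,0),o))
c=cam('side'); save('s1',c['img'],(250,150,450,384),2.5)
E
```

```text
2.8 [ 0.46709497 -0.39596541  0.09913402] 0.04344392280549306 [[0.722, -0.001, 0.692], [-0.692, 0.002, 0.722], [-0.002, -1.0, 0.001]] [-0.09700353  0.01600968  0.58150908]
[0.8, 95.1, -0.9, -0.001, -0.0, -0.002]
```

View pics/s1.png

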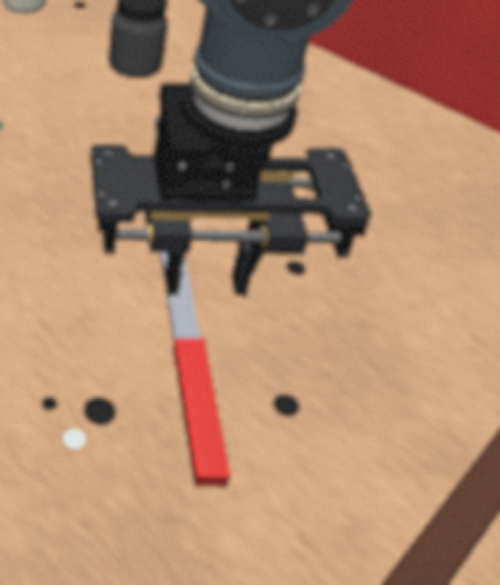

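The gripper is aligned over the bar, with its fingertips above the handle and blade around (180–240, 290). I'm descending in steps.

jog_arm:
  series:
    - [1,40,-1,0,0,0,-0.2]
    - [1,70,-1,0,0,0,-0.2]
    - [1,85,-1,0,0,0,-0.2]
    - [1,95,-1,0,0,0,-0.2]
    - [1,95,-1,0,0,0,-0.2]

```text
time: 3.48
position: [0.4679, -0.3976, 0.0046]
tool_rot: [-0.656, 0.263, -0.263, 0.656]
ft_force: [0.9, -0.7, 0.3]
grip_width: 0.0526
```

```bash
python3 - <<'E'
from h import *
o=get_obs();print(o['position'],o['grip_width'],o['ft_force'])
c=cam('side'); save('s2',c['img'],(250,150,450,384),2.5)
c=cam('top'); save('t2',c['img'],(280,140,420,260),5)
E
```

```text
[ 0.46790697 -0.39756016  0.00463831] 0.05257219301563235 [ 0.87764209 -0.66930582  0.27790808]
```

View pics/s2.png

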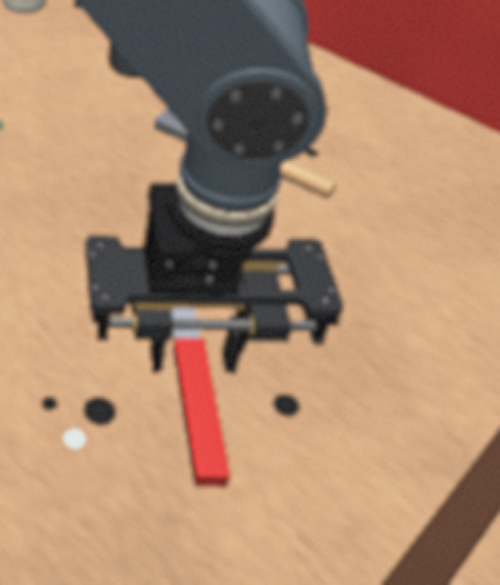

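The fingers straddle the handle near its blade end. Next I close and lift.

jog_arm:
  series:
    - [0,1,0,0,0,0,1]
    - [0,1,0,0,0,0,1]
    - [0,1,0,0,0,0,1]
    - [0,1,0,0,0,0,1]
    - [0,1,0,0,0,0,1]
    - [0,1,0,0,0,0,1]
    - [0,-20,0,0,0,0,1]
    - [0,-60,0,0,0,0,1]
    - [0,-100,0,0,0,0,1]
    - [0,-130,0,0,0,0,1]
    - [0,-130,0,0,0,0,1]
  grip_force: 55

```text
time: 4.95
position: [0.4689, -0.3993, 0.1361]
tool_rot: [0.657, -0.262, 0.265, -0.655]
ft_force: [-1.4, -1.0, -4.6]
grip_width: 0.0256
```

```bash
python3 - <<'E'
from h import *
o=get_obs();print(o['position'],o['grip_width'],o['ft_force'])
c=cam('side'); save('s3',c['img'],(230,100,450,334),2.5)
t=np.radians(91.6); 
for tip in (-.06,-.01): 
  pass
print(rel([.55,-.25,.16],tool(91.6,0.25),o))
E
```

```text
[ 0.46888511 -0.39933834  0.13611005] 0.02555141664794026 [-1.35180463 -0.98289108 -4.62187121]
[-44.6, -24.2, 163.9, -0.234, -0.788, -0.094]
```

View pics/s3.png

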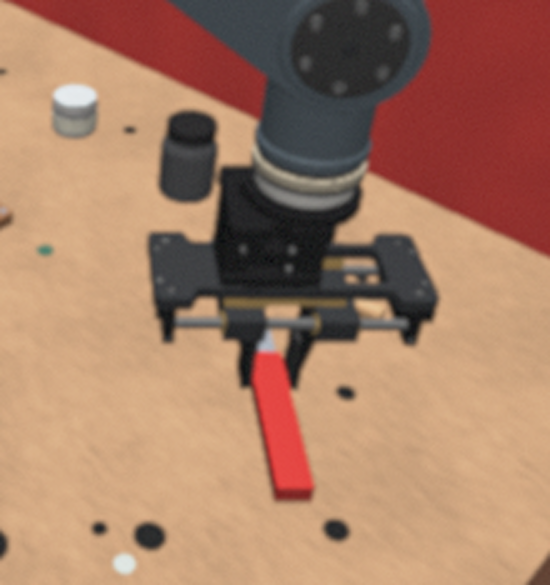

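```bash
cat >> h.py <<'E'
E0=np.array([.528,.121]); YAW=91.6
def tcp_for(back,up,tilt=0.25,zn=.037,dn=.074,lat=0.0):
    d=np.array([np.cos(np.radians(YAW)),np.sin(np.radians(YAW))]); T=tool(YAW,tilt)
    ze=zn-np.tan(tilt)*(dn+.028)
    tip=np.r_[E0+.028*d,ze]; p=tip-T.apply([0,.0045,.2098])-T.apply([0,0,back])+[0,0,up]; p[0]+=lat
    return p,T
E
python3 - <<'E'
from h import *
for b,u in((.1,.08),(.06,.05),(0,0)):
  p,T=tcp_for(b,u); print(p.round(4),rel(p,T))
E
```

```text
[ 0.5356 -0.15    0.172 ] [-122.7, -37.9, 226.1, -0.236, -0.788, -0.098]
[ 0.5345 -0.1112  0.1321] [-150.3, 2.0, 253.3, -0.236, -0.788, -0.098]
[ 0.5329 -0.0531  0.0672] [-191.7, 66.8, 294.1, -0.236, -0.788, -0.098]
```

jog_arm:
  series:
    - [-12,-10,25,-0.024,-0.08,-0.01,1]
    - [-25,-14,45,-0.047,-0.16,-0.02,1]
    - [-37,-18,68,-0.071,-0.236,-0.03,1]
    - [-49,-22,90,-0.094,-0.315,-0.04,1]
    - [-61,-25,113,-0.118,-0.394,-0.049,1]
    - [-74,-28,136,-0.142,-0.473,-0.06,1]
    - [-86,-31,158,-0.165,-0.55,-0.07,1]
    - [-98,-34,181,-0.189,-0.63,-0.08,1]
    - [-110,-36,203,-0.212,-0.71,-0.09,1]
    - [-123,-38,226,-0.236,-0.788,-0.098,1]
    - [-123,-38,226,-0.236,-0.788,-0.098,1]
    - [-123,-38,226,-0.236,-0.788,-0.098,1]

```text
time: 6.5
position: [0.5344, -0.1495, 0.1708]
tool_rot: [0.789, 0.01, -0.01, -0.614]
ft_force: [-1.2, -0.6, -3.9]
grip_width: 0.0253
```

```bash
python3 - <<'E'
from h import *
o=get_obs();print(o['position'],o['grip_width'],o['ft_force'])
Ro=R.from_quat(o['tool_rot']);P=np.array(o['position'])
tip=P+Ro.apply([0,.0045-.008,.2098]); print('pred tip top',tip, 'dir',Ro.as_matrix()[:,2])
for n in('side','top'):
  c=cam(n); print(n,proj(c,tip)); save('a'+n,c['img'],(110,80,350,260),3.3)
  np.savez(n+'a.npz',img=c['img'],depth=c['depth'])
E
```

```text
[ 0.53437018 -0.14947476  0.17083552] 0.025279607781156413 [-1.15018104 -0.58836889 -3.91123261]
pred tip top [0.52849346 0.05469816 0.12280251] dir [-0.02795239  0.96908966 -0.24512018]
side [213.08977854 153.32212027]
top [203.85406067 193.07727488]
```

View pics/aside.png

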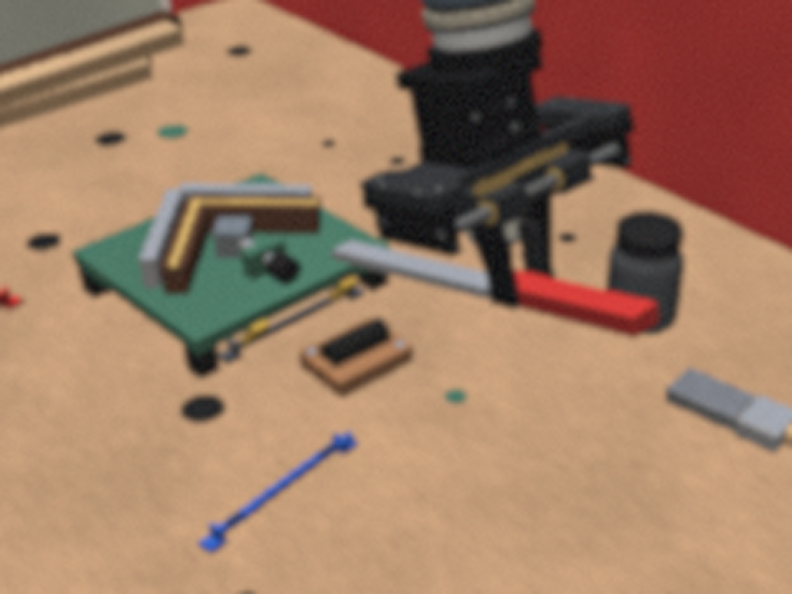

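View pics/atop.png

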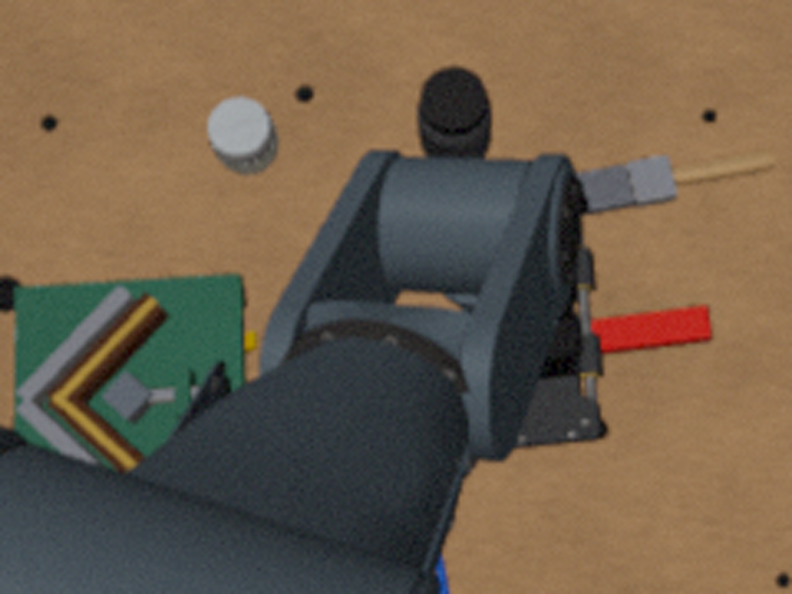

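```bash
cat > bar.py <<'E'
from h import *
def bartop(n='side'):
    c=cam(n); P=cloud(c); o=get_obs(); Ro=R.from_quat(o['tool_rot']); p=np.array(o['position'])
    L=Ro.inv().apply((P-p).reshape(-1,3)).reshape(P.shape)*1000
    hsv=cv2.cvtColor(c['img'],cv2.COLOR_RGB2HSV)
    m=(abs(L[...,0])<25)&(abs(L[...,1])<35)&(L[...,2]>-130)&(L[...,2]<225)&(c['depth']>0)
    red=m&((hsv[...,0]<6)|(hsv[...,0]>174))&(hsv[...,1]>150)
    bl=m&(hsv[...,1]<60)&(hsv[...,2]>100)&(L[...,2]>15)
    return c,L,red,bl
if __name__=='__main__':
    c,L,red,bl=bartop()
    for nm,m in(('red',red),('blade',bl)):
        q=L[m]; print(nm,len(q))
        for lo in range(-120,220,20):
            k=q[(q[:,2]>=lo)&(q[:,2]<lo+20)]
            if len(k)>8: print(lo+10,len(k),np.median(k,0).round(1),k[:,0].min().round(1),k[:,0].max().round(1), np.percentile(k[:,1],10).round(1))
        print('max z',q[:,2].max(),q[:,2].min())
E
python3 bar.py
```

```text
red 439
-110 79 [  -4.5   -9.3 -109.6] -14.9 12.8 -12.2
-90 79 [-10.9 -10.9 -89.9] -15.2 12.5 -12.2
-70 68 [ -9.  -10.9 -70.1] -15.3 10.7 -12.0
-50 72 [ -9.3 -10.7 -50.1] -15.0 11.8 -11.6
-30 62 [-10.6 -10.4 -29.8] -15.9 10.1 -11.4
-10 65 [ -6.3 -10.9 -11.4] -19.9 19.1 -14.9
10 14 [  8.2 -10.9   5.5] -0.6 14.7 -11.6
max z 13.174930228599349 -112.24369140937485
blade 294
30 14 [-10.6  -1.7  33. ] -12.8 -1.4 -2.9
50 39 [-6.  -2.2 51.3] -13.7 9.5 -3.3
70 36 [-4.  -2.1 70.5] -13.4 9.1 -2.9
90 35 [-4.1 -1.7 90.1] -12.9 11.0 -3.0
110 36 [ -5.   -1.6 110.1] -13.8 11.6 -2.6
130 32 [ -5.6  -1.3 129.8] -13.7 10.1 -2.2
150 30 [ -4.3  -1.5 149.4] -12.9 10.2 -2.4
170 30 [ -4.2  -1.2 170.8] -14.1 9.2 -2.1
190 28 [ -8.4  -1.  191.4] -13.2 10.6 -2.2
210 14 [ -5.   -0.9 204.2] -13.2 8.2 -2.0
max z 208.48428144132345 28.2155538314516
```

```bash
python3 - <<'E'
from h import *
for b,u in((.06,.04),(.06,.0015),(.06,.001)):
  p,T=tcp_for(b,u); print(p.round(4),rel(p,T))
E
```

```text
[ 0.5345 -0.1112  0.1221] [0.8, 38.6, 50.3, -0.002, -0.001, -0.002]
[ 0.5345 -0.1112  0.0836] [0.8, 75.9, 59.8, -0.002, -0.001, -0.002]
[ 0.5345 -0.1112  0.0831] [0.8, 76.4, 59.9, -0.002, -0.001, -0.002]
```

jog_arm:
  series:
    - [1,20,25,0,0,0,1]
    - [1,39,50,0,0,0,1]
    - [1,50,53,0,0,0,1]
    - [1,60,56,0,0,0,1]
    - [1,68,58,0,0,0,1]
    - [1,74,59,0,0,0,1]
    - [1,74,60,0,0,0,1]
    - [1,74,60,0,0,0,1]

```text
time: 7.65
position: [0.5353, -0.1099, 0.0863]
tool_rot: [0.789, 0.011, -0.009, -0.614]
ft_force: [-0.1, 0.1, -5.1]
grip_width: 0.0256
```

```bash
python3 bar.py; python3 - <<'E'
from h import *
o=get_obs();print(o['position'],o['grip_width'],o['ft_force'])
c=cam('side'); save('b1',c['img'],(150,100,310,220),5)
E
```

```text
red 369
-110 61 [  -6.8   -9.9 -109.1] -14.6 9.4 -12.2
-90 64 [ -8.3 -11.3 -89.6] -15.2 10.3 -12.6
-70 58 [ -7.1 -11.  -69.7] -15.3 11.1 -12.3
-50 57 [ -7.9 -10.7 -50.2] -15.1 12.0 -12.0
-30 56 [ -8.7 -10.6 -31.2] -14.8 11.5 -11.9
-10 60 [ -5.  -10.8 -11.1] -20.3 13.8 -18.6
10 13 [  7.9 -10.9   5.3] 0.1 13.0 -11.8
max z 14.839198667676818 -113.6369421055647
blade 211
30 12 [-9.7 -1.7 35.1] -13.7 0.2 -3.0
50 33 [-6.7 -2.5 50.8] -13.9 9.6 -3.4
70 33 [-5.9 -1.9 71.1] -12.6 11.4 -3.0
90 23 [-8.7 -1.8 90.7] -12.9 10.4 -2.8
110 16 [ -7.7  -1.8 111.5] -12.8 -1.8 -2.5
130 17 [ -9.7  -1.4 129.9] -12.0 0.1 -2.6
150 16 [ -9.9  -1.  148.9] -12.6 -0.6 -1.7
170 19 [ -8.5  -1.2 171.4] -12.6 4.6 -2.2
190 30 [ -3.6  -0.9 190.2] -24.5 9.3 -1.7
210 12 [ -6.3  -0.7 202.5] -12.7 9.1 -1.9
max z 207.71434305988765 29.203390643176043
[ 0.5353448  -0.10985874  0.08645301] 0.02563784439543586 [-0.23039507 -0.05888721 -4.1214684 ]
```

View pics/b1.png

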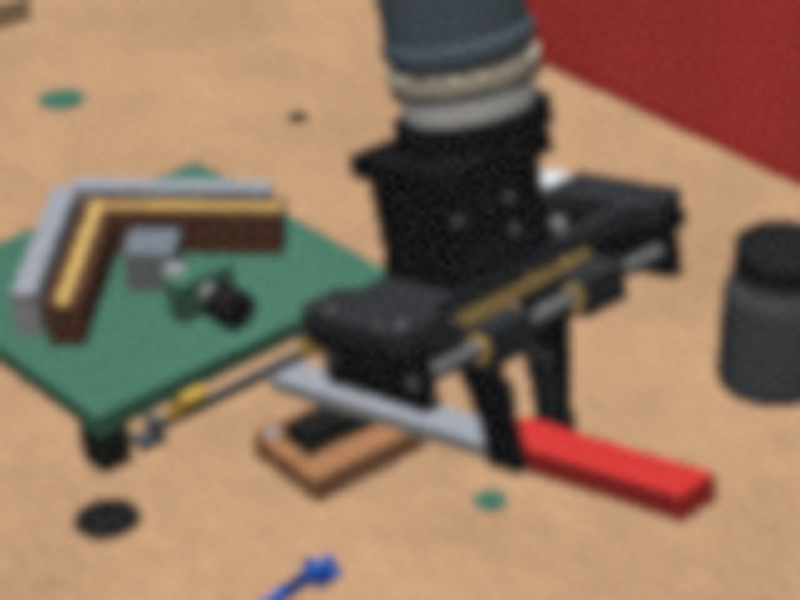

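jog_arm:
  series:
    - [0,3,1,0,0,0,1]
    - [0,3,6,0,0,0,1]
    - [0,3,12,0,0,0,1]
    - [0,3,18,0,0,0,1]
    - [0,3,24,0,0,0,1]
    - [0,3,28,0,0,0,1]
    - [0,3,28,0,0,0,1]

```text
time: 8.62
position: [0.5342, -0.083, 0.0762]
tool_rot: [0.789, 0.011, -0.009, -0.614]
ft_force: [-0.1, -0.6, -4.5]
grip_width: 0.0252
```

```bash
python3 - <<'E'
from h import *
o=get_obs();print(o['position'],o['ft_force'],o['moment'])
c=cam('side'); save('b2',c['img'],(150,100,310,220),5)
E
```

```text
[ 0.53422389 -0.08296951  0.07615168] [-0.1041153  -0.6027263  -4.50348223] [0.15080312 0.04875355 0.01684201]
```

View pics/b2.png

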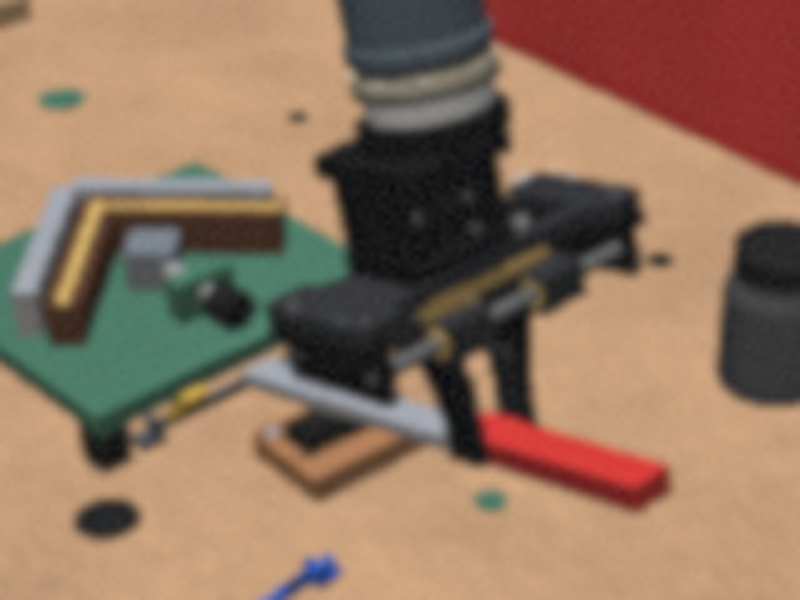

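jog_arm:
  series:
    - [0,0,4,0,0,0,1]
    - [0,0,8,0,0,0,1]
    - [0,0,12,0,0,0,1]
    - [0,0,15,0,0,0,1]
    - [0,0,15,0,0,0,1]

```text
time: 9.3
position: [0.5338, -0.0686, 0.0725]
tool_rot: [0.789, 0.011, -0.009, -0.614]
ft_force: [0.1, 0.3, -4.9]
grip_width: 0.0254
```

```bash
python3 - <<'E'
from h import *
o=get_obs();print(o['position'],o['ft_force'],o['moment'])
c=cam('side'); save('b3',c['img'],(150,120,290,210),5.7)
E
```

```text
[ 0.53378467 -0.06855469  0.07245851] [ 0.07978558  0.34263221 -4.86894052] [0.12066205 0.09138137 0.0035007 ]
```

View pics/b3.png

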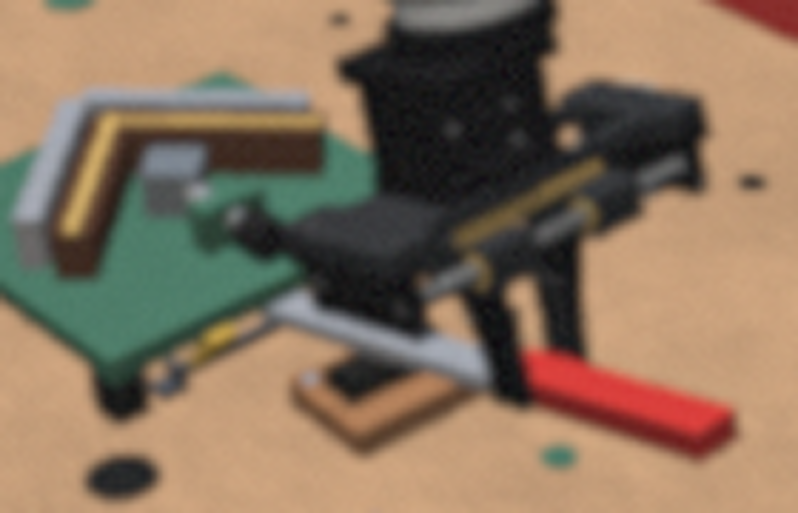

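The tip is going in below the edge (270,310 in the crop) with no contact force. I continue.

jog_arm:
  series:
    - [0,0,4,0,0,0,1]
    - [0,0,8,0,0,0,1]
    - [0,0,11,0,0,0,1]
    - [0,0,13,0,0,0,1]
    - [0,0,13,0,0,0,1]

```text
time: 9.98
position: [0.5335, -0.0561, 0.0693]
tool_rot: [0.789, 0.011, -0.009, -0.614]
ft_force: [0.5, -0.3, -4.5]
grip_width: 0.0257
```

```bash
python3 - <<'E'
from h import *
for _ in range(4): 
  o=get_obs();print(o['position'],o['ft_force'],o['moment']); camera('top')
E
```

```text
[ 0.53348957 -0.05605448  0.06929508] [ 0.51951041 -0.28311615 -4.52403571] [ 0.09743306  0.00042268 -0.01939789]
[ 0.53350716 -0.05618211  0.06931952] [ 0.15929238 -0.21083302 -4.41295871] [0.14571864 0.04279232 0.02174178]
[ 0.53357061 -0.056254    0.06935984] [-0.10742741 -0.20991351 -4.25170262] [0.12014891 0.05694217 0.03638884]
[ 0.53360605 -0.05630391  0.06939071] [-0.20420544  0.55779062 -4.09639687] [ 0.10780157  0.03976231 -0.01022734]
```

jog_arm:
  series:
    - [0,0,1,0,0,0,1]
    - [0,0,2,0,0,0,1]
    - [0,0,3,0,0,0,1]
    - [0,0,3,0,0,0,1]

```text
time: 10.68
position: [0.5334, -0.0532, 0.0686]
tool_rot: [0.789, 0.011, -0.009, -0.614]
ft_force: [-0.2, 0.4, -4.7]
grip_width: 0.0256
```

jog_arm:
  series:
    - [0,0,1,0,0,0,1]
    - [0,0,1,0,0,0,1]

```text
time: 10.92
position: [0.5335, -0.0526, 0.0685]
tool_rot: [0.789, 0.011, -0.009, -0.614]
ft_force: [0.3, -2.2, -4.3]
grip_width: 0.0252
```

jog_arm:
  series:
    - [0,0,1,0,0,0,1]
    - [0,0,1,0,0,0,1]

```text
time: 11.18
position: [0.5338, -0.0524, 0.0685]
tool_rot: [0.79, 0.011, -0.009, -0.613]
ft_force: [0.4, -5.0, -2.7]
grip_width: 0.0251
```

jog_arm:
  series:
    - [0,0.7,-0.5,0,0,0,1]
    - [0,1.2,-0.5,0,0,0,1]
    - [0,1.2,-0.5,0,0,0,1]

```text
time: 11.55
position: [0.5337, -0.0528, 0.0673]
tool_rot: [0.79, 0.011, -0.009, -0.613]
ft_force: [-0.1, -5.7, -2.7]
grip_width: 0.0256
```

Next I open the fingers partway, to about 45 mm so they clear both sides.

jog_arm:
  series:
    - [0,0,0,0,0,0,0.6]
    - [0,0,0,0,0,0,0.3]
    - [0,0,0,0,0,0,0]
    - [0,0,0,0,0,0,0]
    - [0,0,0,0,0,0,0]

```text
time: 12.18
position: [0.5335, -0.0519, 0.0671]
tool_rot: [0.789, 0.011, -0.009, -0.614]
ft_force: [0.4, -0.8, -0.3]
grip_width: 0.0425
```

```bash
python3 bar.py; python3 - <<'E'
from h import *
o=get_obs();print(o['position'],o['ft_force'])
c=cam('side'); save('b4',c['img'],(150,120,290,210),5.7)
E
```

```text
red 347
-110 59 [  -6.1   -3.6 -109.4] -15.2 10.1 -5.5
-90 54 [ -7.   -4.3 -90. ] -13.4 11.0 -5.5
-70 55 [ -8.1  -4.5 -69.4] -13.9 11.0 -6.3
-50 49 [ -7.8  -5.2 -50.1] -14.5 10.8 -6.6
-30 51 [ -6.5  -5.5 -29.6] -14.9 11.7 -6.9
-10 53 [-7.3 -5.8 -9.5] -24.0 22.5 -7.7
10 26 [ 0.9 -6.5  4.5] -13.4 21.8 -7.3
max z 14.255934503611108 -114.69415158342083
blade 152
50 15 [-9.9  1.4 53.3] -11.7 -0.3 0.6
70 29 [-4.7  0.5 71.5] -13.0 8.0 -0.4
90 23 [-4.5  0.7 88.7] -12.7 11.5 -0.6
110 20 [ -8.3  -0.3 107.7] -13.3 22.3 -1.2
130 19 [ -9.   -0.4 128.9] -12.8 -0.2 -1.7
150 15 [-10.2  -0.8 148.9] -12.7 -2.2 -1.4
170 23 [-10.2  -1.7 174.4] -21.1 -2.0 -7.1
max z 195.71847052544751 45.18868731362441
[ 0.53344411 -0.05196938  0.0671101 ] [-0.70263666  0.37343373 -0.17586483]
```

View pics/b4.png

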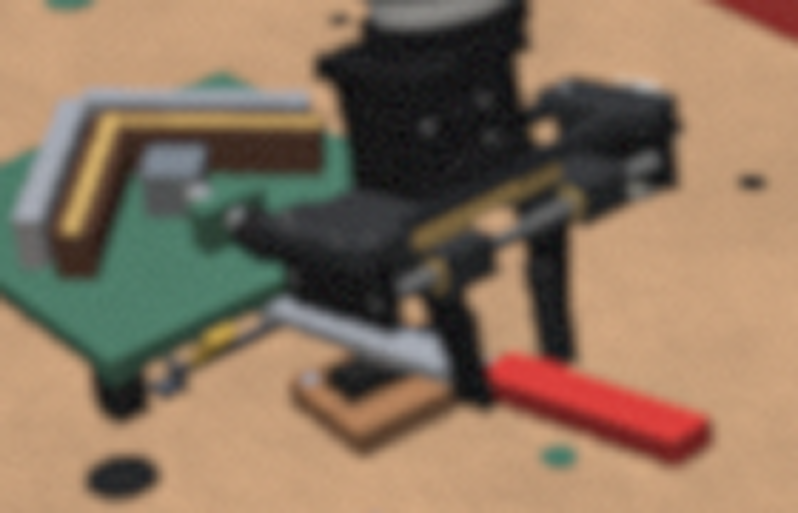

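The bar stays home by itself with the handle raised (690,430). Next I lift the gripper clear, shut it, and go over the handle end.

```bash
python3 - <<'E'
from h import *
o=get_obs()
print(rel([.5345,-.06,.145],tool(YAW,.1),o));print(rel([.535,-.1448,.115],tool(YAW,0),o))
E
```

```text
[0.8, -73.5, -26.9, 0.149, 0.0, -0.0]
[-1.1, -23.6, -101.7, 0.249, 0.0, -0.0]
```

jog_arm:
  series:
    - [0,-20,0,0,0,0,0]
    - [0,-45,0,0,0,0,0]
    - [1,-73,-27,0.15,0,0,0.5]
    - [0,-73,-60,0.2,0,0,1]
    - [-1,-55,-101,0.25,0,0,1]
    - [-1,-30,-101,0.25,0,0,1]
    - [-1,-24,-101,0.25,0,0,1]
    - [-1,-24,-101,0.25,0,0,1]
  grip_force: 30

```text
time: 13.28
position: [0.5345, -0.1434, 0.1148]
tool_rot: [-0.706, -0.009, 0.011, 0.708]
ft_force: [-0.5, 0.1, -0.2]
grip_width: 0.001
```

```bash
python3 - <<'E'
from h import *
o=get_obs();print(o['time'],o['position'],o['ft_force'],o['grip_width'])
c=cam('side'); save('c1',c['img'],(150,110,310,220),5)
P=cloud(c);hsv=cv2.cvtColor(c['img'],cv2.COLOR_RGB2HSV)
m=((hsv[...,0]<6)|(hsv[...,0]>174))&(hsv[...,1]>150)&(P[...,0]>.49)&(P[...,0]<.58)&(P[...,1]<0.05)&(P[...,1]>-.2)
q=P[m]
for lo in np.arange(-.18,0,.02):
  k=q[(q[:,1]>=lo)&(q[:,1]<lo+.02)]
  if len(k)>5: print(lo.round(2),len(k),k[:,0].min().round(4),k[:,0].max().round(4),np.percentile(k[:,2],[50,90]).round(4))
print(q[:,1].min())
E
```

```text
13.275 [ 0.53452955 -0.14340942  0.11484176] [-0.52043773  0.08857155 -0.22513355] 0.0010251853162653545
-0.18 24 0.5238 0.5616 [0.0959 0.2936]
-0.16 72 0.5208 0.5474 [0.096  0.1127]
-0.14 55 0.5217 0.5479 [0.0912 0.0937]
-0.12 53 0.5206 0.5461 [0.087  0.0901]
-0.1 55 0.5197 0.5454 [0.0816 0.0843]
-0.08 47 0.5189 0.545 [0.077  0.0793]
-0.06 45 0.5185 0.5444 [0.0728 0.0752]
-0.04 6 0.5278 0.5424 [0.0698 0.0707]
-0.17680017582225074
```

View pics/c1.png

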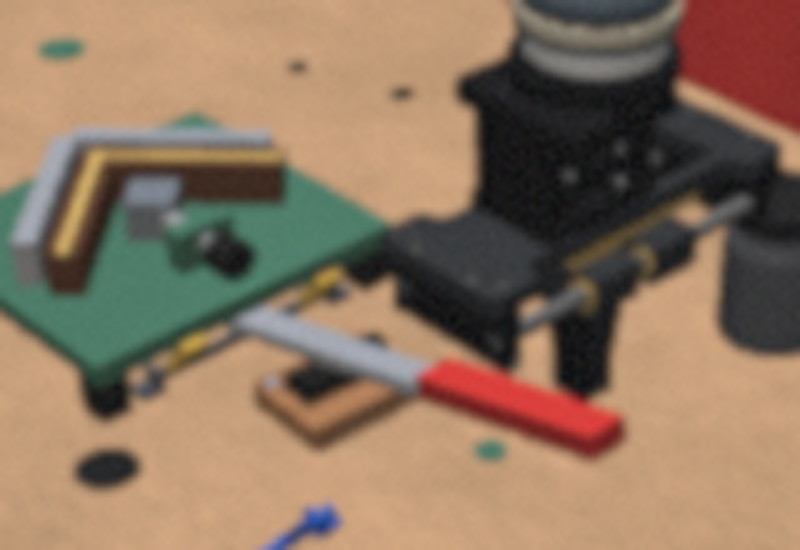

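```bash
python3 - <<'E'
from h import *
c=cam('side')
for u,v in((420,372),(433,365),(447,358)): print(onplane(c,150+u/5,110+v/5,.070))
# tip entry point & edge
for u,v in((238,322),(268,308)): print('blade at edge, top',onplane(c,150+u/5,110+v/5,.027))
print('edge lower line at z .028', [onplane(c,150+u/5,110+v/5,.028).round(4) for u,v in((110,376),(200,328),(370,245))])
save('c2',c['img'],(185,150,285,210),8)
E
```

```text
[ 0.52372083 -0.03555675  0.07      ]
[ 0.53293327 -0.03543051  0.07      ]
[ 0.54263338 -0.0356618   0.07      ]
blade at edge, top [0.51513729 0.11897096 0.027     ]
blade at edge, top [0.53696514 0.11880948 0.027     ]
edge lower line at z .028 [array([0.4293, 0.123 , 0.028 ]), array([0.4943, 0.1277, 0.028 ]), array([0.625 , 0.1306, 0.028 ])]
```

View pics/c2.png

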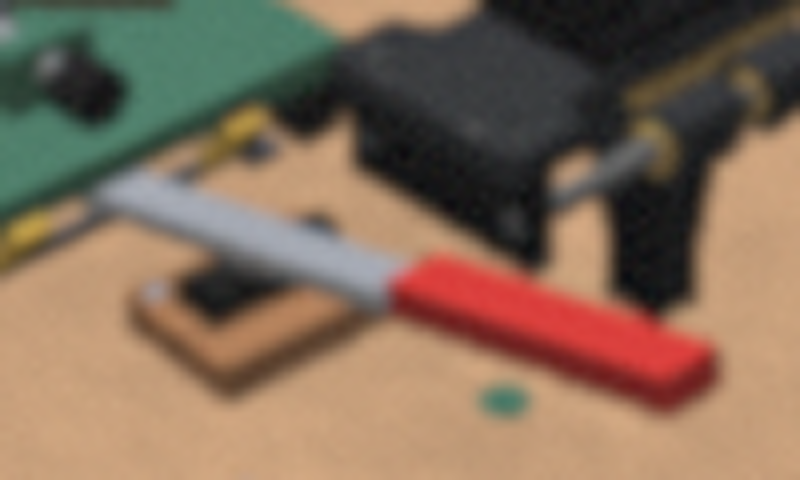

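The bar measures about 25 mm under the edge, where nominal home is 28 mm and the limit is 24. I'll nudge its end gently with the shut fingers to be sure it is home.

jog_arm:
  series:
    - [0,0,-25,0,0,0,1]
    - [0,0,-50,0,0,0,1]
    - [0,15,-50,0,0,0,1]
    - [0,28,-50,0,0,0,1]
    - [0,28,-46,0,0,0,1]
    - [0,28,-42,0,0,0,1]
    - [0,28,-38,0,0,0,1]
    - [0,28,-38,0,0,0,1]

```text
time: 14.38
position: [0.5362, -0.1816, 0.0875]
tool_rot: [-0.707, -0.01, 0.01, 0.707]
ft_force: [0.2, 0.5, -0.3]
grip_width: 0.0003
```

```bash
python3 - <<'E'
from h import *
o=get_obs();print(o['time'],o['position'],o['ft_force'],o['grip_width'])
c=cam('side'); save('c3',c['img'],(185,150,285,210),8)
E
```

```text
14.375 [ 0.53622518 -0.18156842  0.08751718] [ 0.16718318  0.53863558 -0.26227893] 0.00027330244491748047
```

View pics/c3.png

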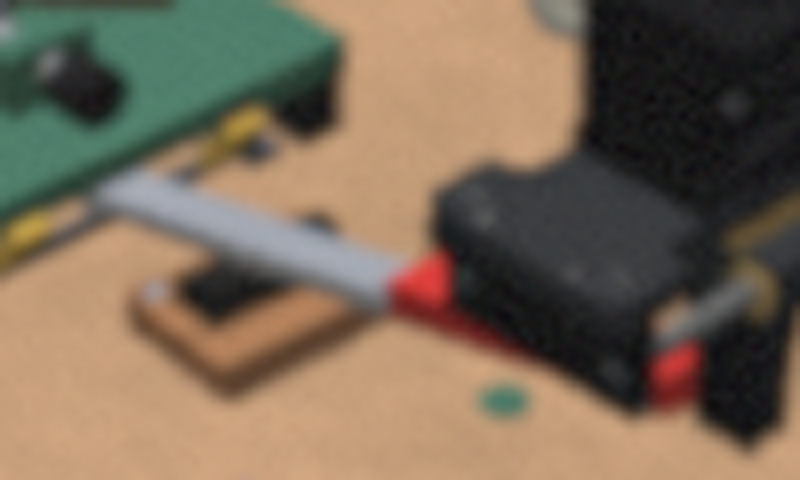

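jog_arm:
  series:
    - [0,0,2,0,0,0,1]
    - [0,0,4,0,0,0,1]
    - [0,0,4,0,0,0,1]

```text
time: 14.8
position: [0.5359, -0.178, 0.0872]
tool_rot: [-0.707, -0.01, 0.01, 0.707]
ft_force: [-0.1, 0.3, 0.5]
grip_width: 0.0007
```

jog_arm:
  series:
    - [0,0,1,0,0,0,1]
    - [0,0,2,0,0,0,1]
    - [0,0,2,0,0,0,1]

```text
time: 15.18
position: [0.5358, -0.176, 0.0871]
tool_rot: [-0.707, -0.01, 0.01, 0.707]
ft_force: [-0.4, -0.2, 0.2]
grip_width: 0.0003
```

jog_arm:
  series:
    - [0,0,1,0,0,0,1]
    - [0,0,2,0,0,0,1]
    - [0,0,2,0,0,0,1]

```text
time: 15.55
position: [0.5358, -0.174, 0.0872]
tool_rot: [-0.707, -0.01, 0.01, 0.707]
ft_force: [-0.0, -0.1, -0.1]
grip_width: 0.0004
```

jog_arm:
  series:
    - [0,0,1,0,0,0,1]
    - [0,0,1,0,0,0,1]

```text
time: 15.8
position: [0.536, -0.1735, 0.0873]
tool_rot: [-0.707, -0.01, 0.01, 0.707]
ft_force: [-0.3, -1.9, -0.1]
grip_width: 0.0006
```

jog_arm:
  series:
    - [0,0,1,0,0,0,1]
    - [0,0,1,0,0,0,1]

```text
time: 16.05
position: [0.5362, -0.1732, 0.0875]
tool_rot: [0.707, 0.01, -0.01, -0.707]
ft_force: [-0.2, -4.4, 0.1]
grip_width: 0.0008
```

jog_arm:
  series:
    - [0,0,1,0,0,0,1]
    - [0,0,1,0,0,0,1]

```text
time: 16.3
position: [0.5367, -0.173, 0.0877]
tool_rot: [0.708, 0.011, -0.01, -0.706]
ft_force: [-1.4, -6.6, 1.1]
grip_width: 0.0003
```

jog_arm:
  series:
    - [0,0,1,0,0,0,1]
    - [0,0,1,0,0,0,1]

```text
time: 16.55
position: [0.5372, -0.1728, 0.0879]
tool_rot: [0.708, 0.011, -0.009, -0.706]
ft_force: [-0.0, -7.4, 1.7]
grip_width: 0.0003
```

jog_arm:
  series:
    - [0,0,1,0,0,0,1]
    - [0,0,1,0,0,0,1]

```text
time: 16.8
position: [0.5377, -0.1726, 0.0882]
tool_rot: [0.709, 0.012, -0.009, -0.705]
ft_force: [-0.2, -10.7, 0.7]
grip_width: 0.0
```

The bar is solid against the rib: the force rises to 10.7 N with no sliding. I back off and go over the handle.

jog_arm:
  series:
    - [0,0,-10,0,0,0,1]
    - [0,-15,-20,0,0,0,1]
    - [0,-30,-20,0,0,0,1]
    - [-2,-30,10,0,0,0,1]
    - [-2,-30,23,0,0,0,1]
    - [-2,-30,23,0,0,0,1]

```text
time: 17.55
position: [0.5327, -0.1448, 0.1172]
tool_rot: [-0.706, -0.01, 0.011, 0.708]
ft_force: [-0.3, -1.0, 0.3]
grip_width: 0.0006
```

```bash
python3 - <<'E'
from h import *
o=get_obs();print(o['time'],o['position'],o['ft_force'],rel([.535,-.1448,.099],tool(YAW,0),o))
c=cam('side')
save('c4',c['img'],(185,150,285,210),8)
E
```

```text
17.55 [ 0.53273868 -0.14484794  0.11723827] [-0.25336851 -0.98682957  0.34421539] [2.3, 18.2, -0.1, -0.002, 0.002, -0.001]
```

View pics/c4.png

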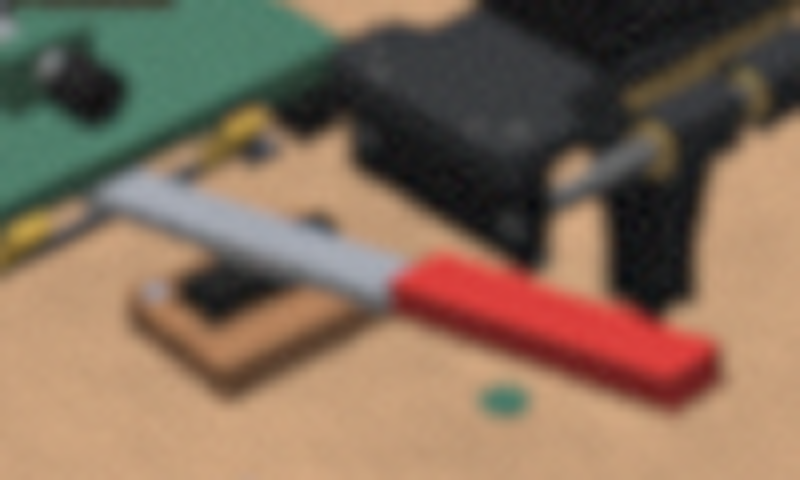

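jog_arm:
  series:
    - [2,9,0,0,0,0,1]
    - [2,18,0,0,0,0,1]
    - [2,20,0,0,0,0,1]
    - [2,22,0,0,0,0,1]
    - [2,24,0,0,0,0,1]
    - [2,26,0,0,0,0,1]

```text
time: 18.35
position: [0.5357, -0.1472, 0.0919]
tool_rot: [0.707, 0.01, -0.01, -0.707]
ft_force: [-0.9, -3.4, 7.1]
grip_width: 0.0003
```

jog_arm:
  series:
    - [0,2,0,0,0,0,1]
    - [0,4,-1,0,0,0,1]
    - [0,6,-1,0,0,0,1]
    - [0,8,-1,0,0,0,1]
    - [0,8,-1,0,0,0,1]

```text
time: 18.98
position: [0.5361, -0.1481, 0.084]
tool_rot: [0.707, 0.011, -0.009, -0.707]
ft_force: [-0.1, -1.8, 5.5]
grip_width: 0.0006
```

```bash
python3 - <<'E'
from h import *
o=get_obs();print(o['time'],o['position'],o['ft_force'])
c=cam('side')
save('c5',c['img'],(150,130,290,220),5.7)
E
```

```text
18.975 [ 0.53614939 -0.14810942  0.08395032] [-0.06945131 -1.77808572  5.4913275 ]
```

View pics/c5.png

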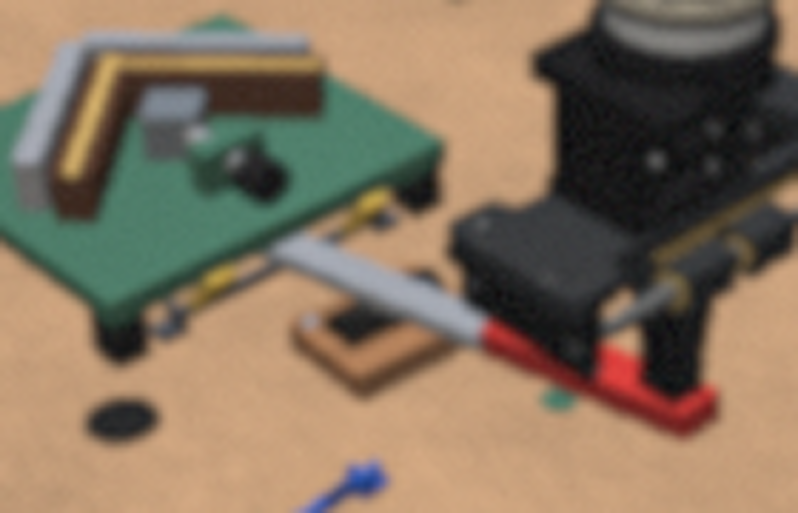

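jog_arm:
  series:
    - [0,2.5,0,0,0,0,1]
    - [0,5,-1,0,0,0,1]
    - [0,7.5,-1,0,0,0,1]
    - [0,10,-1,0,0,0,1]
    - [0,12.5,-2,0,0,0,1]
    - [0,15,-2,0,0,0,1]
    - [0,15,-2,0,0,0,1]

```text
time: 19.9
position: [0.5366, -0.1506, 0.0699]
tool_rot: [0.708, 0.011, -0.009, -0.706]
ft_force: [-0.8, -2.5, 10.8]
grip_width: 0.0006
```

jog_arm:
  series:
    - [0,2.5,0,0,0,0,1]
    - [0,5,-1,0,0,0,1]
    - [0,7.5,-1,0,0,0,1]
    - [0,10,-1,0,0,0,1]
    - [0,10,-1,0,0,0,1]

```text
time: 20.52
position: [0.5369, -0.152, 0.0599]
tool_rot: [0.708, 0.011, -0.009, -0.706]
ft_force: [-0.9, -4.3, 11.2]
grip_width: 0.0006
```

```bash
cat > st.py <<'E'
from h import *
import sys
o=get_obs();print(o['time'],o['position'].round(4),o['ft_force'].round(1))
c=cam('side'); save(sys.argv[1],c['img'],(150,130,290,220),5.7)
P=cloud(c);hsv=cv2.cvtColor(c['img'],cv2.COLOR_RGB2HSV)
g=(hsv[...,0]>65)&(hsv[...,0]<100)&(hsv[...,1]>80)&(P[...,1]>.115)&(P[...,1]<.33)&(P[...,0]>.41)&(P[...,0]<.645)&(c['depth']>0)&(P[...,2]>.035)
q=P[g]; q=q[abs(q[:,2]-np.median(q[:,2]))<.02]
A=np.c_[q[:,0]-.528,q[:,1]-.121,np.ones(len(q))]; s=np.linalg.lstsq(A,q[:,2],rcond=None)[0]
r=abs(A@s-q[:,2]); k=r<.004; s=np.linalg.lstsq(A[k],q[k,2],rcond=None)[0]
print('plate slope y',s[1].round(4),'edge top z',s[2].round(4),'-> edge lower',(s[2]-.016).round(4))
E
python3 st.py d1
```

```text
20.525 [ 0.5369 -0.152   0.0599] [-0.9 -4.3 11.2]
plate slope y -0.0251 edge top z 0.0474 -> edge lower 0.0314
```

View pics/d1.png

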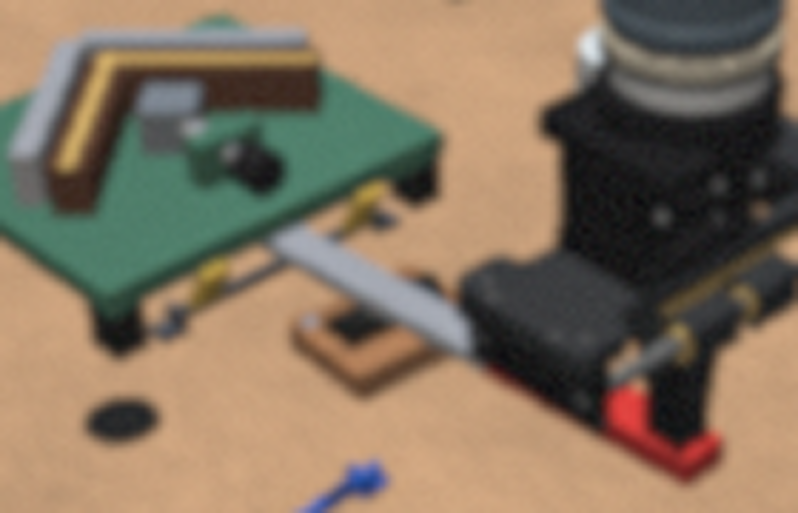

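jog_arm:
  series:
    - [0,2,0,0,0,0,1]
    - [0,4,0,0,0,0,1]
    - [0,6,-1,0,0,0,1]
    - [0,8,-1,0,0,0,1]
    - [0,10,-1,0,0,0,1]
    - [0,12,-1,0,0,0,1]
    - [0,12,-1,0,0,0,1]

```text
time: 21.45
position: [0.5374, -0.1531, 0.0489]
tool_rot: [0.708, 0.012, -0.008, -0.706]
ft_force: [-1.8, -4.0, 18.3]
grip_width: 0.0006
```

```bash
python3 st.py d2
```

```text
21.45 [ 0.5374 -0.1531  0.0489] [-1.8 -4.  18.3]
plate slope y -0.041 edge top z 0.0502 -> edge lower 0.0342
```

View pics/d2.png

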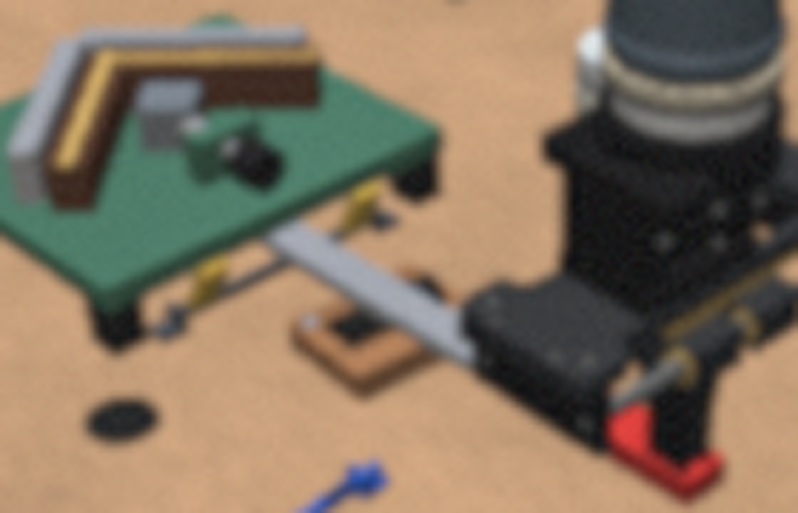

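jog_arm:
  series:
    - [0,2,0,0,0,0,1]
    - [0,4,0,0,0,0,1]
    - [0,6,-1,0,0,0,1]
    - [0,8,-1,0,0,0,1]
    - [0,8,-1,0,0,0,1]

```text
time: 22.12
position: [0.5376, -0.1538, 0.041]
tool_rot: [0.708, 0.012, -0.008, -0.706]
ft_force: [-0.7, -2.8, 18.6]
grip_width: 0.0004
```

```bash
python3 st.py d3
```

```text
22.125 [ 0.5376 -0.1538  0.041 ] [-0.7 -2.8 18.6]
plate slope y -0.0636 edge top z 0.0548 -> edge lower 0.0388
```

View pics/d3.png

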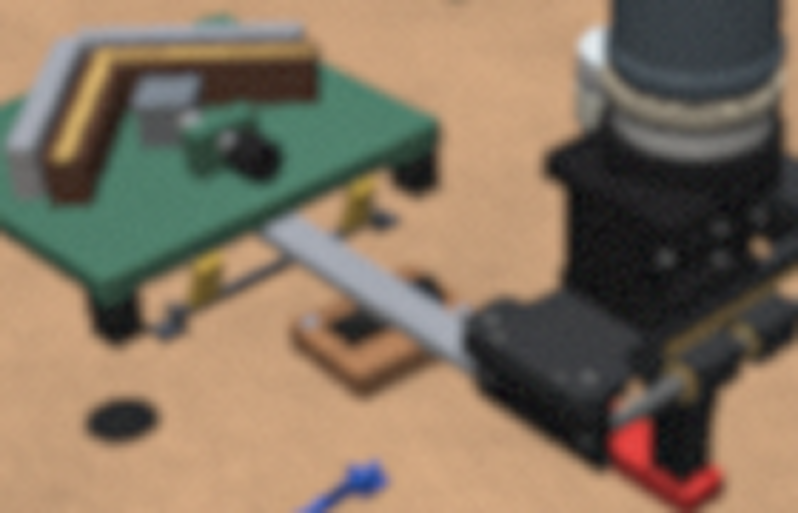

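jog_arm:
  series:
    - [0,1,0,0,0,0,1]
    - [0,2,0,0,0,0,1]
    - [0,3,0,0,0,0,1]
    - [0,4,0,0,0,0,1]
    - [0,4,0,0,0,0,1]

```text
time: 22.8
position: [0.5378, -0.1539, 0.0371]
tool_rot: [0.708, 0.012, -0.008, -0.706]
ft_force: [-2.2, -3.1, 18.6]
grip_width: 0.0005
```

```bash
python3 st.py d4
```

```text
22.8 [ 0.5378 -0.1539  0.0371] [-2.2 -3.1 18.6]
plate slope y -0.0747 edge top z 0.057 -> edge lower 0.041
```

View pics/d4.png

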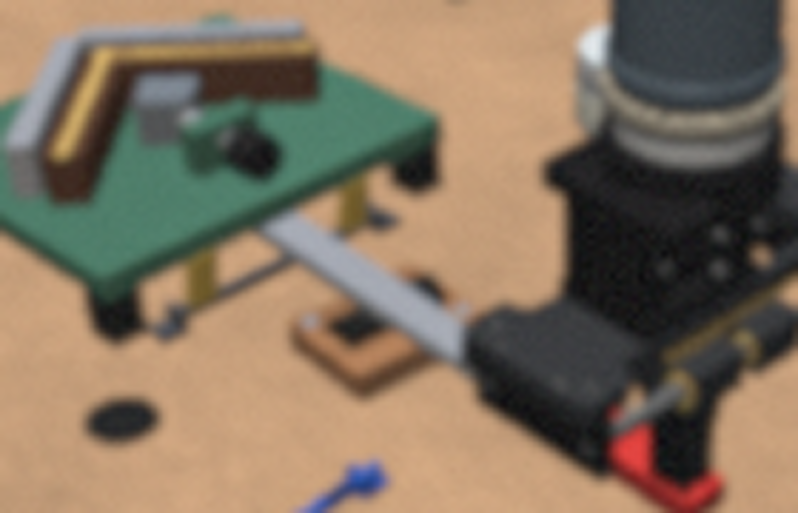

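jog_arm:
  series:
    - [0,0.5,0,0,0,0,1]
    - [0,1,0,0,0,0,1]
    - [0,1,0,0,0,0,1]
    - [0,1,0,0,0,0,1]

```text
time: 23.35
position: [0.5379, -0.154, 0.0362]
tool_rot: [0.708, 0.012, -0.008, -0.706]
ft_force: [-2.0, -2.9, 17.8]
grip_width: 0.0002
```

```bash
python3 st.py d5; python3 - <<'E'
from h import *
c=cam('side'); save('d5z',c['img'],(160,150,230,195),11)
hsv=cv2.cvtColor(c['img'],cv2.COLOR_RGB2HSV)
m=((hsv[...,0]>20)&(hsv[...,0]<32)&(hsv[...,1]>140)).astype(np.uint8)
n,l,st,ce=cv2.connectedComponentsWithStats(m)
for i in range(1,n):
  if st[i,4]>8 and st[i,1]>155: print(st[i],ce[i], onplane(c,ce[i][0],st[i][1]+st[i][3]-.5,.004), onplane(c,ce[i][0],st[i][1]+st[i][3]-.5,.01))
E
```

```text
23.35 [ 0.5379 -0.154   0.0362] [-2.  -2.9 17.8]
plate slope y -0.0768 edge top z 0.0574 -> edge lower 0.0414
[184 176   3   7  13] [184.61538462 179.07692308] [0.48036215 0.13886705 0.004     ] [0.47600469 0.13161416 0.01      ]
```

View pics/d5z.png

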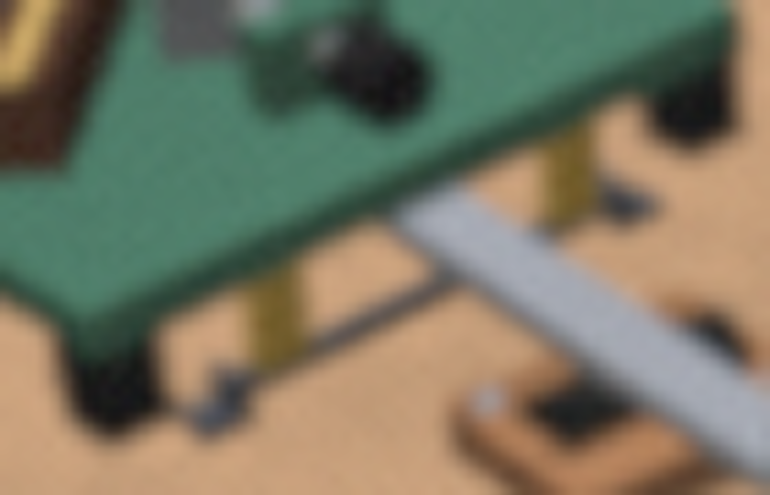

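The legs now stand upright under the plate, at (275,310) and (570,175). I'll go a touch more for certainty, dwell, then let down slowly.

jog_arm:
  series:
    - [0,0.5,0,0,0,0,1]
    - [0,1.2,0,0,0,0,1]
    - [0,1.2,0,0,0,0,1]
    - [0,1.2,0,0,0,0,1]

```text
time: 23.95
position: [0.5379, -0.154, 0.0351]
tool_rot: [0.708, 0.012, -0.008, -0.706]
ft_force: [-0.9, -3.0, 19.0]
grip_width: 0.0004
```

```bash
python3 st.py d6;  python3 - <<'E'
from h import *
c=cam('side'); save('d6z',c['img'],(160,150,230,195),11)
E
```

```text
23.95 [ 0.5379 -0.154   0.0351] [-0.9 -3.  19. ]
plate slope y -0.0788 edge top z 0.0578 -> edge lower 0.0418
```

View pics/d6z.png

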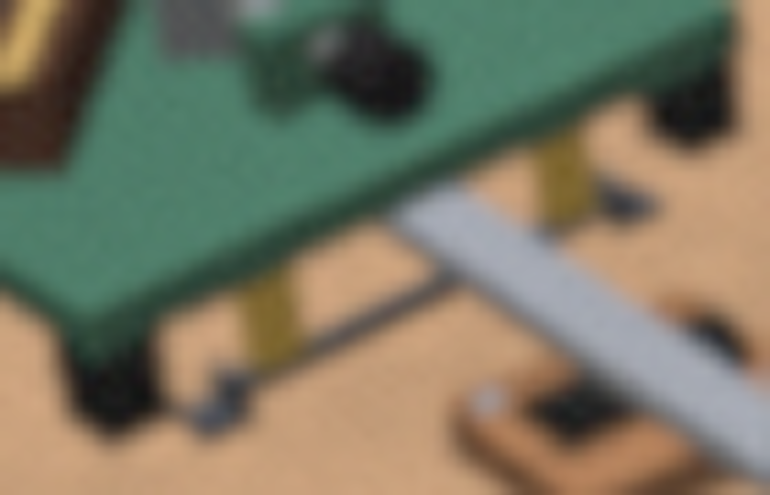

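The legs still swung further in with that extra lift, so they were not fully in. I'll keep on in small steps until they stop moving.

jog_arm:
  series:
    - [0,0.5,0,0,0,0,1]
    - [0,1,0,0,0,0,1]
    - [0,1,0,0,0,0,1]
    - [0,1,0,0,0,0,1]

```text
time: 24.55
position: [0.5379, -0.154, 0.0342]
tool_rot: [0.708, 0.012, -0.008, -0.706]
ft_force: [-1.0, -3.2, 19.2]
grip_width: 0.0004
```

```bash
cat > leg.py <<'E'
from h import *
import sys
c=cam('side'); save(sys.argv[1],c['img'],(160,150,230,195),11)
hsv=cv2.cvtColor(c['img'],cv2.COLOR_RGB2HSV)
m=((hsv[...,0]>19)&(hsv[...,0]<34)&(hsv[...,1]>125)).astype(np.uint8)
m[:150]=0
n,l,st,ce=cv2.connectedComponentsWithStats(m)
for i in range(1,n):
  if st[i,4]>8 and 165<ce[i][0]<225:
    v,u=np.where(l==i); print(st[i],ce[i].round(1),'du/dv',np.polyfit(v,u,1)[0].round(2))
E
python3 leg.py d7z; python3 st.py d7
```

```text
[209 162   5   8  24] [211.  165.8] du/dv 0.07
[182 175   5   8  27] [184.  178.6] du/dv 0.08
24.6 [ 0.5379 -0.154   0.0342] [-1.2 -3.  19.4]
plate slope y -0.0789 edge top z 0.0578 -> edge lower 0.0418
```

View pics/d7z.png

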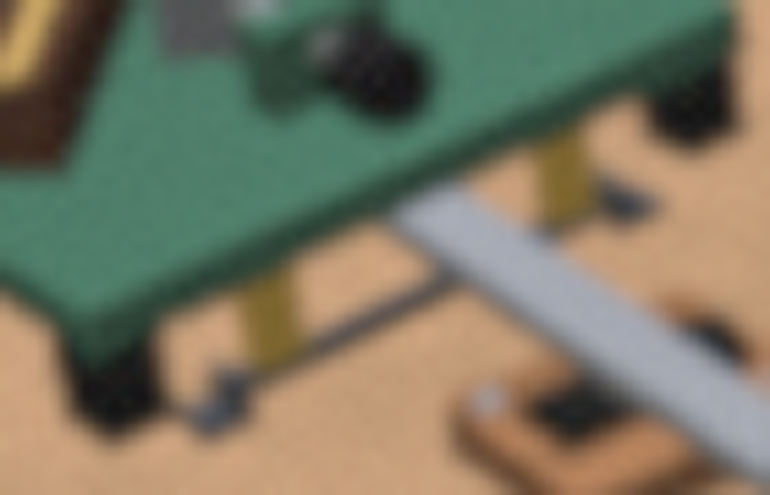

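```bash
python3 - <<'E'
from h import *
c=cam('side')
for x in(.478,.578):
  b=np.array([x,.133,.008])
  for a in(0,.1,.2,.4,.77):
    p0=proj(c,b); p1=proj(c,b+np.array([0,-np.sin(a),np.cos(a)])*.03); print(x,a,p0.round(1),p1.round(1),'du/dv',((p1-p0)[0]/(p1-p0)[1]).round(3))
E
```

```text
0.478 0 [185.  182.6] [184.  174.1] du/dv 0.121
0.478 0.1 [185.  182.6] [184.6 174.6] du/dv 0.052
0.478 0.2 [185.  182.6] [185.2 175.2] du/dv -0.027
0.478 0.4 [185.  182.6] [186.4 176.5] du/dv -0.235
0.478 0.77 [185.  182.6] [188.5 179.6] du/dv -1.19
0.578 0 [211.9 169.7] [211.4 161.5] du/dv 0.066
0.578 0.1 [211.9 169.7] [212.  161.9] du/dv -0.009
0.578 0.2 [211.9 169.7] [212.6 162.5] du/dv -0.095
0.578 0.4 [211.9 169.7] [213.8 163.7] du/dv -0.316
0.578 0.77 [211.9 169.7] [215.8 166.7] du/dv -1.273
```

The leg lean matches upright in both legs (du/dv 0.08 and 0.07, against 0.12 and 0.07 expected). I let down gently.

jog_arm:
  series:
    - [0,-1,0,0,0,0,1]
    - [0,-2,0,0,0,0,1]
    - [0,-3,0,0,0,0,1]
    - [0,-4,0,0,0,0,1]
    - [0,-5,0,0,0,0,1]
    - [0,-5,0,0,0,0,1]

```text
time: 25.45
position: [0.5378, -0.154, 0.0387]
tool_rot: [0.708, 0.012, -0.008, -0.706]
ft_force: [-0.4, -3.5, 14.9]
grip_width: 0.0004
```

```bash
python3 leg.py e1z; python3 st.py e1
```

```text
[209 162   5   8  22] [211.  165.7] du/dv 0.17
[182 175   5   8  26] [184.1 178.7] du/dv 0.06
25.5 [ 0.5379 -0.154   0.0387] [-1.3 -4.1 14.6]
plate slope y -0.0768 edge top z 0.0577 -> edge lower 0.0417
```

View pics/e1z.png

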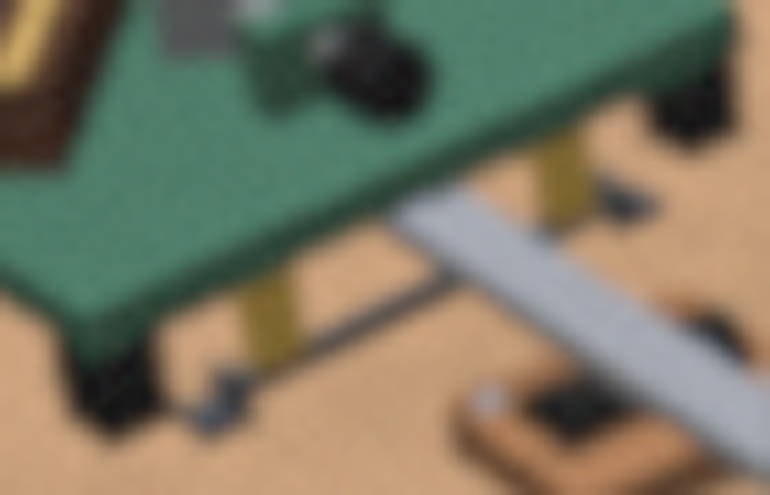

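The press is taking up on the prop and the load on the handle is falling. I continue to unload it.

jog_arm:
  series:
    - [0,-1,0,0,0,0,1]
    - [0,-2,0,0,0,0,1]
    - [0,-3,0,0,0,0,1]
    - [0,-4,0,0,0,0,1]
    - [0,-5,0,0,0,0,1]
    - [0,-6,0,0,0,0,1]
    - [0,-7,0,0,0,0,1]
    - [0,-8,0,0,0,0,1]

```text
time: 26.55
position: [0.5376, -0.1538, 0.0457]
tool_rot: [0.708, 0.012, -0.008, -0.706]
ft_force: [1.2, -3.9, 8.8]
grip_width: 0.0007
```

jog_arm:
  series:
    - [0,-1,0,0,0,0,1]
    - [0,-2,0,0,0,0,1]
    - [0,-3,0,0,0,0,1]
    - [0,-4,0,0,0,0,1]
    - [0,-5,0,0,0,0,1]
    - [0,-6,0,0,0,0,1]
    - [0,-10,0,0,0,0,1]
    - [0,-15,0,0,0,0,1]

```text
time: 27.55
position: [0.5333, -0.1507, 0.0583]
tool_rot: [-0.706, -0.008, 0.012, 0.708]
ft_force: [0.1, -0.1, 0.4]
grip_width: 0.0006
```

```bash
python3 leg.py e2z; python3 st.py e2
```

```text
[209 162   5   8  25] [210.9 165.5] du/dv 0.15
[182 175   5   8  25] [184.2 178.9] du/dv 0.14
27.6 [ 0.5337 -0.151   0.059 ] [-0.4 -0.4  0.2]
plate slope y -0.0767 edge top z 0.0574 -> edge lower 0.0414
```

View pics/e2.png

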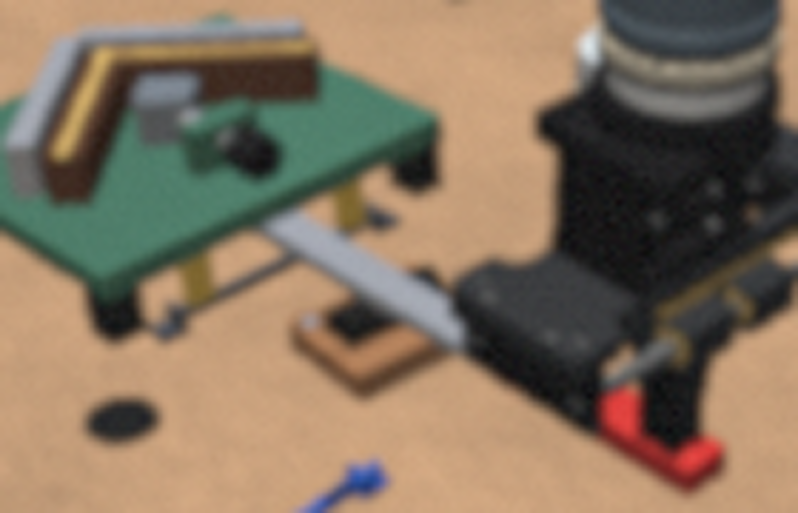

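jog_arm:
  series:
    - [0,-30,0,0,0,0,0.5]
    - [0,-60,0,0,0,0,-0.1]
    - [0,-60,30,0,0,0,-0.1]
    - [0,-60,60,0,0,0,-0.1]
    - [0,-60,65,0,0,0,-0.1]
    - [0,-60,65,0,0,0,-0.1]

```text
time: 28.4
position: [0.5331, -0.087, 0.1188]
tool_rot: [-0.707, -0.01, 0.011, 0.707]
ft_force: [-1.0, 0.2, 0.5]
grip_width: 0.0458
```

```bash
cat > handle.py <<'E'
from h import *
import sys
o=get_obs();print(o['time'],o['position'].round(4),o['ft_force'].round(1),o['grip_width'])
c=cam('side'); save(sys.argv[1],c['img'],(150,110,310,220),5)
P=cloud(c);hsv=cv2.cvtColor(c['img'],cv2.COLOR_RGB2HSV)
m=((hsv[...,0]<6)|(hsv[...,0]>174))&(hsv[...,1]>150)&(P[...,0]>.45)&(P[...,0]<.62)&(P[...,1]<0.05)&(P[...,1]>-.4)&(P[...,2]<.2)
q=P[m]
for lo in np.arange(-.36,0,.02):
  k=q[(q[:,1]>=lo)&(q[:,1]<lo+.02)]
  if len(k)>5: print(lo.round(2),len(k),k[:,0].min().round(4),k[:,0].max().round(4),np.percentile(k[:,2],[50,85]).round(4))
E
python3 handle.py f1
```

```text
28.4 [ 0.5331 -0.087   0.1188] [-1.   0.2  0.5] 0.045790674644889375
-0.18 42 0.5265 0.55 [0.0528 0.0542]
-0.16 64 0.5254 0.5518 [0.0523 0.054 ]
-0.14 61 0.5242 0.5492 [0.0526 0.0538]
-0.12 62 0.523 0.5493 [0.0521 0.0534]
-0.1 55 0.522 0.548 [0.0518 0.0532]
-0.08 60 0.5212 0.5464 [0.0517 0.0529]
-0.06 48 0.5208 0.5447 [0.051  0.0526]
```

View pics/f1.png

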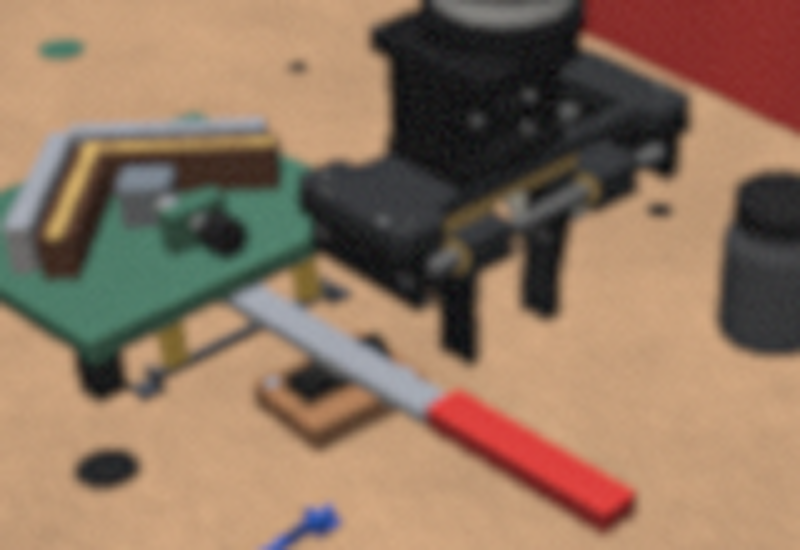

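jog_arm:
  series:
    - [2,25,0,0,-0.02,0,-0.1]
    - [2,50,0,0,-0.02,0,-0.1]
    - [2,68,0,0,-0.02,0,-0.1]
    - [2,77,0,0,-0.02,0,-0.1]
    - [2,77,0,0,-0.02,0,-0.1]

```text
time: 29.08
position: [0.5352, -0.0876, 0.0415]
tool_rot: [-0.706, -0.016, 0.017, 0.707]
ft_force: [0.5, 0.5, 0.7]
grip_width: 0.0478
```

```bash
python3 handle.py f2
```

```text
29.075 [ 0.5352 -0.0876  0.0415] [0.5 0.5 0.7] 0.04782940991205782
-0.18 41 0.5249 0.5507 [0.0525 0.054 ]
-0.16 63 0.5239 0.5507 [0.0531 0.0545]
-0.14 64 0.4812 0.5506 [0.0522 0.0538]
-0.12 68 0.5033 0.5482 [0.0523 0.0534]
-0.1 69 0.5061 0.5596 [0.0516 0.0532]
-0.08 15 0.5302 0.5476 [0.051  0.0522]
```

View pics/f2.png

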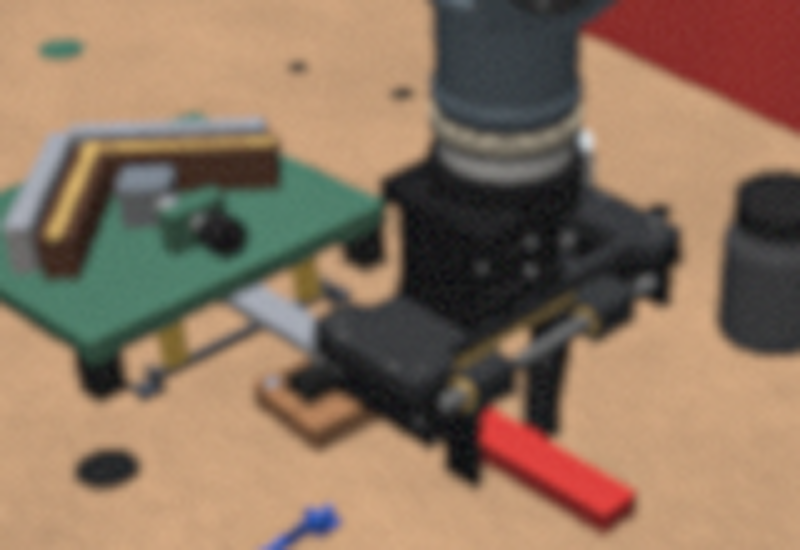

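jog_arm:
  series:
    - [0,0,0,0,0,0,0.3]
    - [0,0,0,0,0,0,0.5]
    - [0,0,0,0,0,0,0.7]
    - [0,0,0,0,0,0,1]
    - [0,0,0,0,0,0,1]
    - [0,0,0,0,0,0,1]
  grip_force: 45

```text
time: 29.88
position: [0.536, -0.0872, 0.0423]
tool_rot: [-0.707, -0.017, 0.017, 0.707]
ft_force: [2.0, 0.1, -0.2]
grip_width: 0.0254
```

jog_arm:
  series:
    - [0,0,-2,0,0,0,1]
    - [0,0,-5,0,0,0,1]
    - [0,0,-9,0,0,0,1]
    - [0,0,-14,0,0,0,1]
    - [0,0,-20,0,0,0,1]
    - [0,0,-26,0,0,0,1]
    - [0,0,-33,0,0,0,1]
    - [0,0,-41,0,0,0,1]
    - [0,0,-50,0,0,0,1]
    - [0,0,-50,0,0,0,1]

```text
time: 31.12
position: [0.5382, -0.1387, 0.0421]
tool_rot: [0.707, 0.017, -0.017, -0.707]
ft_force: [-0.3, -1.6, -1.4]
grip_width: 0.0255
```

```bash
python3 handle.py g1; python3 leg.py g1z
```

```text
31.125 [ 0.5382 -0.1387  0.0421] [-0.3 -1.6 -1.4] 0.025548244201994964
-0.24 12 0.5282 0.546 [0.0496 0.0518]
-0.22 72 0.5258 0.5523 [0.0515 0.0529]
-0.2 76 0.456 0.5528 [0.0516 0.0531]
-0.18 74 0.4579 0.5514 [0.0515 0.053 ]
-0.16 78 0.5166 0.5539 [0.0518 0.0602]
-0.14 18 0.5143 0.5517 [0.052  0.0549]
-0.12 6 0.5232 0.5277 [0.0502 0.0523]
[209 163   5   7  21] [210.8 166. ] du/dv 0.15
[182 175   5   8  26] [184.1 178.7] du/dv 0.06
```

View pics/g1.png

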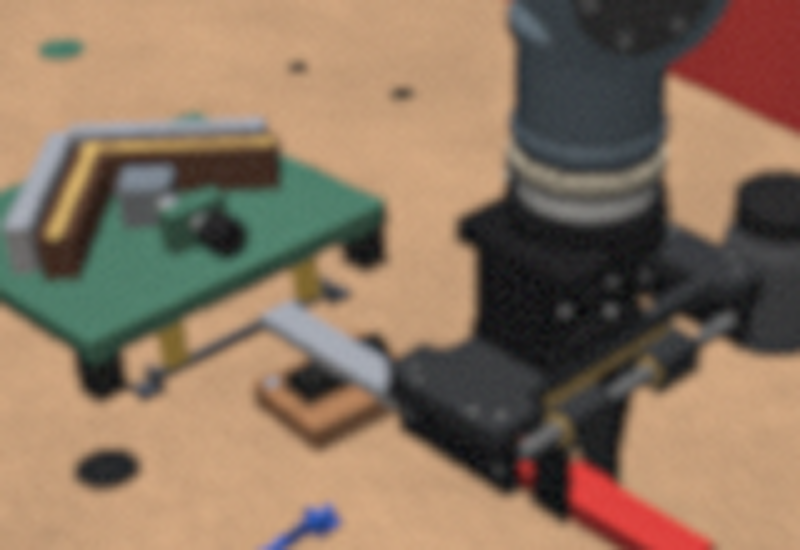

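The bar is out from under the press, with its tip at (280,315). I lift it over the fulcrum and move it back to lay it down.

jog_arm:
  series:
    - [0,-10,-5,0,0,0,1]
    - [0,-22,-12,0,0,0,1]
    - [0,-30,-25,0,0,0,1]
    - [0,-30,-45,0,0,0,1]
    - [0,-30,-70,0,0,0,1]
    - [0,-30,-95,0,0,0,1]
    - [0,-30,-115,0,0,0,1]
    - [0,-30,-130,0,0,0,1]
    - [0,-30,-140,0,0,0,1]
    - [0,-15,-140,0,0,0,1]
    - [0,5,-140,0,0,0,1]
    - [0,18,-140,0,0,0,1]
    - [0,26,-140,0,0,0,1]
    - [0,26,-140,0,0,0,1]

```text
time: 32.98
position: [0.5442, -0.2762, 0.0151]
tool_rot: [-0.706, -0.017, 0.018, 0.708]
ft_force: [-0.6, 0.3, -4.3]
grip_width: 0.0254
```

```bash
python3 handle.py g2; python3 bar.py|grep -v red
```

```text
32.975 [ 0.5442 -0.2762  0.0151] [-0.6  0.3 -4.3] 0.025438116880988224
-0.36 91 0.5324 0.5599 [0.0268 0.0279]
-0.34 89 0.5313 0.5574 [0.0262 0.0275]
-0.32 90 0.4996 0.5557 [0.0256 0.0269]
-0.3 94 0.5207 0.5614 [0.0253 0.0316]
-0.28 11 0.5443 0.5577 [0.0249 0.0261]
-90 11 [ -5.9 -10.6 -81.4] -12.8 2.1 -12.4
-70 95 [ -6.6 -11.5 -70. ] -15.9 10.8 -12.7
-50 87 [ -6.1 -10.7 -50. ] -15.9 11.1 -12.5
-30 86 [ -4.9  -9.7 -30.3] -16.6 10.6 -11.6
-10 87 [ -5.4  -9.9 -11.2] -23.1 16.1 -24.4
max z 3.3082724918048387 -82.6726566592083
blade 286
110 18 [ -9.    4.  115.4] -11.8 4.0 2.0
130 55 [ -2.6   4.  130. ] -11.6 22.4 2.4
150 51 [ -3.    5.2 150.4] -11.7 24.0 3.7
170 48 [ -2.2   5.4 170.2] -11.0 23.8 4.2
190 49 [ -0.9   6.2 189.2] -11.5 23.9 5.3
210 53 [ -1.6   7.3 209.8] -12.0 23.4 5.7
max z 224.5335038247828 106.984523822501
```

jog_arm:
  series:
    - [0,0,0,0.035,0,0,1]
    - [0,4,0,0.035,0,0,1]
    - [0,7,0,0.035,0,0,1]
    - [0,9,0,0.035,0,0,1]
    - [0,9,0,0.035,0,0,1]

```text
time: 33.7
position: [0.5443, -0.2764, 0.0066]
tool_rot: [-0.694, -0.016, 0.018, 0.72]
ft_force: [-0.2, -0.3, -5.4]
grip_width: 0.0255
```

```bash
python3 handle.py g3
```

```text
33.7 [ 0.5443 -0.2764  0.0066] [-0.2 -0.3 -5.4] 0.02545496487462466
-0.36 91 0.5322 0.5589 [0.0157 0.0172]
-0.34 89 0.531 0.5582 [0.0156 0.0168]
-0.32 95 0.5009 0.557 [0.0159 0.0177]
-0.3 87 0.5211 0.5593 [0.0164 0.0184]
```

Nearly flat on the bench. I lower 1 mm more, release and lift away.

jog_arm:
  series:
    - [0,1,0,0,0,0,1]
    - [0,1,0,0,0,0,0.6]
    - [0,1,0,0,0,0,0.2]
    - [0,1,0,0,0,0,-0.2]
    - [0,1,0,0,0,0,-0.2]
    - [0,1,0,0,0,0,-0.2]
    - [0,-20,0,0,0,0,-0.2]
    - [0,-60,0,0,0,0,-0.2]
    - [0,-110,0,0,0,0,-0.2]
    - [0,-170,0,0,0,0,-0.2]
    - [0,-170,-60,0,0,0,-0.2]
    - [0,-170,-120,0,0,0,-0.2]
    - [0,-170,-120,0,0,0,-0.2]

```text
time: 35.38
position: [0.5503, -0.4077, 0.1725]
tool_rot: [-0.695, -0.016, 0.015, 0.718]
ft_force: [-0.7, 0.7, 0.3]
grip_width: 0.0517
```

```bash
python3 handle.py h1;python3 st.py h0; python3 leg.py h1z; python3 - <<'E'
from h import *
c=cam('side'); save('hs',c['img'],s=1.5)
c=cam('top'); save('ht',c['img'],s=1.5)
P=cloud(cam('side')); m=(abs(P[...,0]-.54)<.02)&(P[...,1]>-.2)&(P[...,1]<.0)&(P[...,2]>.004)&(P[...,2]<.03); print('blade tip y',np.percentile(P[m][:,1],99),np.median(P[m][:,2]))
E
```

```text
35.375 [ 0.5503 -0.4077  0.1725] [-0.7  0.7  0.3] 0.05174343647969595
-0.36 92 0.5325 0.5589 [0.0144 0.0163]
-0.34 88 0.5324 0.5586 [0.0148 0.0163]
-0.32 89 0.531 0.5589 [0.0145 0.0158]
-0.3 83 0.5293 0.5561 [0.0146 0.016 ]
-0.28 79 0.5295 0.5552 [0.0148 0.0158]
-0.26 73 0.5279 0.5554 [0.0141 0.0155]
-0.24 32 0.5294 0.5543 [0.0139 0.0155]
35.425 [ 0.55   -0.4046  0.172 ] [0.1 0.6 0.1]
plate slope y -0.0769 edge top z 0.0574 -> edge lower 0.0414
[209 162   5   8  22] [210.9 165.8] du/dv 0.06
[182 175   5   8  25] [184.1 178.9] du/dv 0.06
blade tip y -0.041885043724155864 0.006708465097633737
```

View pics/hs.png

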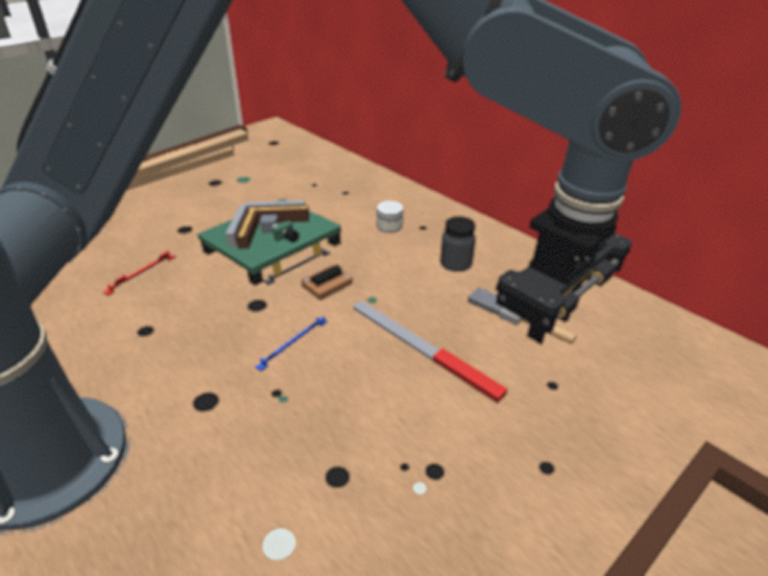

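View pics/h1z.png

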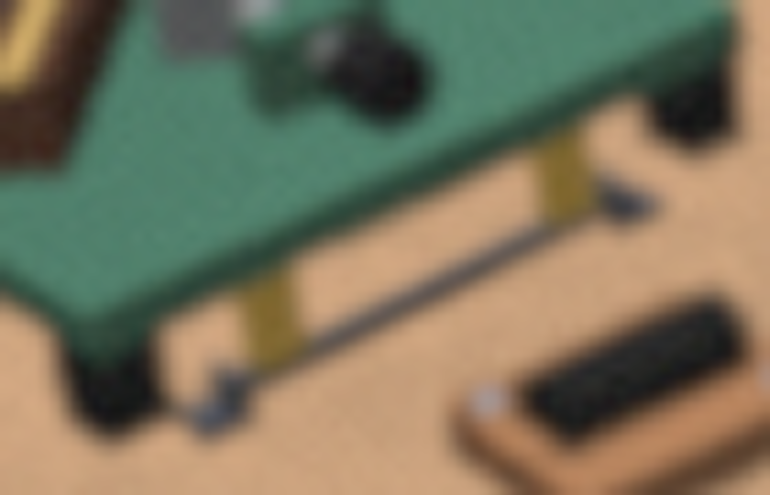

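View pics/ht.png

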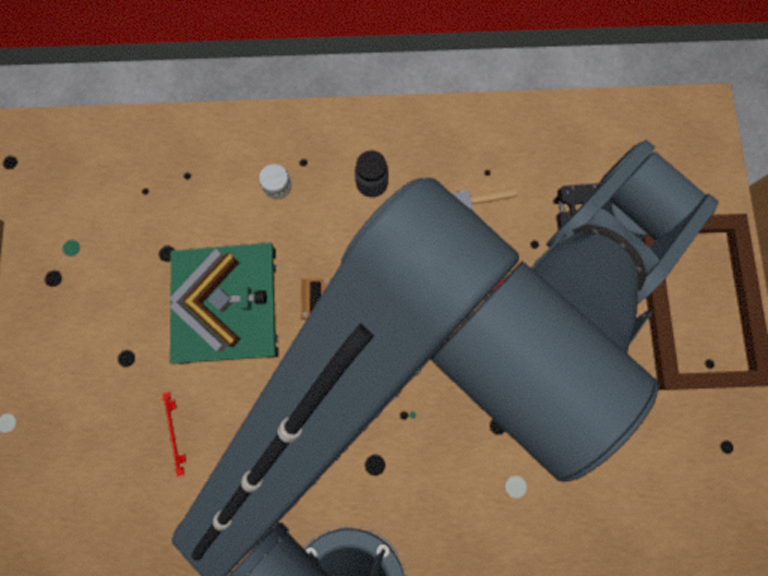

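The press stands on both upright legs, the bar lies flat well clear of it, and the bystanders look unmoved. I hand in.

```bash
python3 -c "
from rig import *
print(hand_in())"
```

```text
the job is handed in; nothing more can be done
None
```

The job is handed in, with the press standing tipped up on its yellow prop. `hand_in()` gives no verdict, so what follows rests on my own checks.

**What I did**
- I laid the bar over the fulcrum and pushed it home against the rib, confirmed by a stiff stop at about 11 N.
- I levered the press slowly by pressing on the handle with about 19 N, and took it a little further when an image showed the legs not quite in.
- I let the press down gently, drew the bar out, laid it on the bench and handed in at about 35.5 s.

**Last checks**
- **Prop:** both legs stand upright under the plate, and the press held its tilt with the bar out.
- **Front edge:** the plate's tilt of 0.077 rad puts the edge at about 43 mm. The direct depth reading gave 41.4 mm, about 2 mm lower, which is within the camera calibration. Both are above the 38 mm needed.
- **Bar:** it lies flat, with its tip about 160 mm in front of the press edge and clear of the fulcrum.
- **Bystanders:** the jar and tin look unmoved in the final images. The arm partly hid the brush, but what shows is where it was.

**Unsettled during the run:** before I nudged the bar home, the camera put its tip only about 25 mm under the edge instead of the nominal 28 mm (limit 24 mm). The nudge met a firm stop without sliding, so I took it as home and did not re-measure the depth.

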